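Find the rocking pressing board

ROBOT

A 7-joint arm with a two-finger parallel gripper is mounted at the origin on the work surface. World frame = base frame: x ahead of the robot, y to its left, z up, the work surface at z = 0. Lengths are in m, angles in rad, forces in N, time in s.
With the tool pointing down it reaches from about 0.425 to 0.95 m from the base axis. Payload 4.7 kg.
Tool frame: the origin (TCP) lies at the very end of the fingers, on their centre line; the grasp point (between the pads) lies 19 mm behind it; z points along the fingers, y is the direction in which the jaws open and shut (so a half turn about z gives the same grasp; the last joint's range is limited). The gripper opens to 87 mm and grips with 3 to 60 N. Pads are 19 mm wide; open, the fingers measure 117 mm over their backs; the gripper's body (75 mm by 190 mm) begins 51 mm behind the grasp point.
Start: joints at [1.274, 0.469, -0.049, 1.532, 0.024, 1.141, -0.082], TCP at [0.179, -0.651, 0.185] pointing down, gripper open.
Joint ranges: [-2.59, 2.59], [-0.33, 1.99], [-1.39, 1.29], [0.1, 2.45], [-1.04, 4.18], [0.21, 1.99], [-2.66, 2.66]. Speed limits (rad/s): [2.57, 2.57, 3.14, 3.14, 3.14, 3.14, 3.14].

INTERFACE

Orientations are given as [roll, pitch, yaw] about the fixed x, y, z axes, in that order (R = Rz(yaw) Ry(pitch) Rx(roll)).
In Python, from rig import arm, eyes gives the robot as it stands.
- The arm moves only by the tool apply_moves, never from a script. Its argument "motion" is one flat list of numbers, 7 for each row, row after row: the gripper command: -1 is shut, 1 is fully open, values between are in proportion, then the shift along the world's x, y, z in mm, then the turn, a rotation vector about the world's x, y, z in degrees. In form: [grip, dx, dy, dz, wx, wy, wz, grip, dx, dy, dz, wx, wy, wz, ...]. A call has 1 to 12 rows; each row is the pose to reach, as a shift and turn from the pose commanded when the call began; what a row does not reach only later rows make up. A row lasts 1/8 s, in which the tool goes at most 62.5 mm and 10.7 degrees, less where a joint would pass 70% of its speed; a pose out of reach is approached as far as the arm can. A call with a gripper value outside its range is refused whole. The fingers move at their own pace and stop on an object; "grip_force" is the grip in N (left out, the last holds). Time passes only in rows, so rows that repeat a pose let the fingers close. It gives the time, the measured TCP pose, the force and the opening at its end, in the units of the state.
- arm.get_state(): the state, without advancing time (a new reading comes with each control period).
- eyes.read_camera(name): name is "scene" or "top" or "wrist"; returns a dict with "color" (400x640x3 uint8, red, green, blue), "fx", "fy", "cx", "cy" (pixels), "camera_from_world" (4x4, takes a point from world to camera coordinates); the wrist camera has in their place "T_tool_cam" (4x4, takes a point from camera to tool coordinates, whose origin is the TCP and whose axes are the flange's). Camera axes: x right, y down, z forward; pixel columns grow to the right and rows downward; lengths in m; the calibration is good to about 2 mm. A picture is of the moment at which its call begins: read the wrist's pose just before it. There is no depth.
- arm.sign_off(): hands the job in, once; it reports no verdict.
The state is a dict: "time_s": time; "joint_positions": joint angles; "joint_velocities": joint speeds; "tau": joint torques, N m; "tool_pos": TCP position; "eef_rot": TCP orientation; "contact_force": force on the tool from outside, world axes, zero at the start; "torque": the same for the moment, N m; "width": finger opening in m.
Only numpy, scipy, OpenCV 4.12 (cv2) and the standard library are available. Lean on these libraries where they do the work, as an engineer would, in place of code of your own. Each camera call takes 0.05 s, during which the arm holds its last target.

TASK

One of the two look-alike pressing boards on the flat iron plate is twisted: check them there for rocking, first the board on the robot's left, then the other, each time pressing with the fingertips on the top of its cut corner, then of the corner diagonally opposite, then of the cut corner again, each time firmly enough to push that corner right down. Then stand the sound board in the framed press cradle, fully down on the cradle's floor, and the rocking board on the floor of the open tray, in either order. Set them down on their feet rather than dropping them, let go, and leave the brass weight, the brass bowl and the two plain wooden blocks by the plate where they are.

Things in the scene. Friction and masses are not known exactly. Their poses are not given: they have to be found in the camera images.
- plate: fixed flat dark iron reference plate, 260 mm along its x, 360 mm along its y, 30 mm thick; origin at the centre of its underside, so its flat top is 30 mm above the origin. Both boards start on it, side by side along its y.
- board_1_grip (a point): Pressing board 1: loose dark hardwood, 130 mm (x) by 96 mm (y), 14 mm thick, on four domed steel feet, with an upright square grip block 26 x 26 mm, 50 mm tall, on the middle of its top; 71 mm high in all, about 0.3 kg. The point is the grip block's centre, 46 mm above the soles of the feet, 25 mm above the board's top face; z up, x along the long side.
- board_1_cut (a point): Pressing board 1: point on the board's top face directly over the foot at the cut corner (the one corner sawn off at 45 degrees, 25 mm legs), 46 mm along +x and 29 mm along +y from the board's middle; 21 mm above the soles of the feet. Press here.
- board_1_opp (a point): Pressing board 1: point on the top face directly over the foot diagonally opposite the cut corner, at -46 mm x and -29 mm y from the board's middle. Press here.
- board_1: Pressing board 1: origin amid the soles of its feet, axes as its grip's. The two boards look alike. In the twisted one the feet at the cut corner and diagonally opposite are 2.5 mm too short: it rocks across that diagonal, and each of these two corners travels 5 mm; the sound one stands still. Which is the twisted one must be found by pressing; it may stand left or right.
- board_2_grip (a point): Pressing board 2: loose dark hardwood, 130 mm (x) by 96 mm (y), 14 mm thick, on four domed steel feet, with an upright square grip block 26 x 26 mm, 50 mm tall, on the middle of its top; 71 mm high in all, about 0.3 kg. The point is the grip block's centre, 46 mm above the soles of the feet, 25 mm above the board's top face; z up, x along the long side.
- board_2_cut (a point): Pressing board 2: point on the board's top face directly over the foot at the cut corner (the one corner sawn off at 45 degrees, 25 mm legs), 46 mm along +x and 29 mm along +y from the board's middle; 21 mm above the soles of the feet. Press here.
- board_2_opp (a point): Pressing board 2: point on the top face directly over the foot diagonally opposite the cut corner, at -46 mm x and -29 mm y from the board's middle. Press here.
- board_2: Pressing board 2: origin amid the soles of its feet, axes as its grip's. The two boards look alike. In the twisted one the feet at the cut corner and diagonally opposite are 2.5 mm too short: it rocks across that diagonal, and each of these two corners travels 5 mm; the sound one stands still. Which is the twisted one must be found by pressing; it may stand left or right.
- cradle: fixed press cradle: dark steel floor in a pale wooden frame, outside 164 mm (x) by 130 mm (y), inside 140 by 106 mm; rails 12 mm thick, 22 mm high; the floor inside is 8 mm above the table. Origin at the centre of its underside, on the table. A board fits with its long side along the cradle's x, either way round, 5 mm to spare on every side.
- tray_mid (a point): fixed low open steel tray, outside 210 mm along its x, 170 mm along its y, 30 mm high, walls and floor 6 mm thick, open on top. The point is the centre of its underside, on the table; axes as the tray's sides.
- tray: the same tray: origin at the centre of its underside.
- weight: bystander, leave alone: small turned brass weight, 32 mm across, 38 mm high, standing on the iron plate near its far edge.
- mould_a: bystander, leave alone: dark wooden block 50 x 120 x 40 mm high, beyond the plate on the left.
- mould_b: bystander, leave alone: dark wooden block 45 x 110 x 35 mm high, beyond the plate on the right.
- pan: bystander, leave alone: shallow brass bowl 110 mm across, 30 mm high, beyond the plate in the middle.
There are look-alikes about, which are no part of the job. What is shaped like the board_1 but pink or purple is not meant.

How it is judged:
By the outcome, as a careful person would: the job done as asked, in the order asked, and still so for the second after the job is handed in, with the robot touching nothing.
It also fails if it takes over 72 s, if anything falls off the work surface, if the arm or the gripper's body presses on something with over 40 N, if the wrist force passes 120 N, or if a joint passes its speed limit or range.

## Working session

There is one attempt and no reset: what is moved stays moved. The work goes in short steps, Python scripts to look and compute and a tool call to move; the robot and the scene stay as the last step left them, time stands still between calls to the robot, and variables do not carry over. Pictures are saved under pics/ and viewed, and the job is handed in when it is done.

Besides the shell and the picture viewer there is one more tool, called in YAML: its name, and indented under it one key for each argument. apply_moves: Moves the arm, as the interface text tells. Its arguments: {"type":"object","properties":{"motion":{"type":"array"},"grip_force":{"type":"number"}},"required":["motion"]}

```bash
ls; mkdir -p pics; python3 - <<'E'
from rig import arm, eyes
import cv2, numpy as np, pickle
s=arm.get_state(); print(s)
for n in ["scene","top","wrist"]:
    r=eyes.read_camera(n); cv2.imwrite(f"pics/{n}0.png",r["color"][:,:,::-1])
    pickle.dump(r,open(f"pics/{n}0.pkl","wb"))
    print(n,{k:(v if k!="color" else 0) for k,v in r.items()})
E
```

```text
pics
{'time_s': 0.0, 'joint_positions': array([ 1.27412389,  0.46947024, -0.04855992,  1.53368244,  0.02411626,
        1.14097306, -0.08228543]), 'joint_velocities': array([-0.00102136,  0.0001255 ,  0.00121328, -0.00123264,  0.00173051,
        0.00101067,  0.00041563]), 'tau': array([-8.43179514e-04, -5.07978523e+01, -8.07093456e-02, -2.36158401e+01,
       -6.12121657e-02,  3.77995439e-02,  1.78967575e-04]), 'tool_pos': array([ 0.17840106, -0.65031216,  0.18368483]), 'eef_rot': array([-3.13964811e+00,  1.00512339e-04,  2.67794020e-01]), 'contact_force': array([-0.5026013 , -0.45811312,  0.13965599]), 'torque': array([0.00595805, 0.04874853, 0.021213  ]), 'width': 0.08639039302427634}
scene {'color': 0, 'fx': 420.62108606042085, 'fy': 420.62108606042085, 'cx': 316.1861790424544, 'cy': 198.78768101994027, 'camera_from_world': array([[-0.12315435,  0.99224974, -0.01653673, -0.02021473],
       [ 0.55684503,  0.05530128, -0.82877342, -0.24009492],
       [-0.8214357 , -0.11127544, -0.55933993,  1.71829947],
       [ 0.        ,  0.        ,  0.        ,  1.        ]])}
top {'color': 
[... 239 characters left out ...]
4852e-02, -7.83360780e-02,
         5.70649556e-01],
       [ 7.83294987e-02,  1.05439903e-03, -9.96926967e-01,
         1.61519176e+00],
       [ 0.00000000e+00,  0.00000000e+00,  0.00000000e+00,
         1.00000000e+00]])}
wrist {'color': 0, 'fx': 287.8862470568627, 'fy': 287.8862470568627, 'cx': 319.3865656021444, 'cy': 200.81853689952587, 'T_tool_cam': array([[-9.84148776e-04, -9.58792314e-01, -2.84106196e-01,
         7.68201348e-02],
       [ 9.99999259e-01, -1.14736203e-03,  4.08065201e-04,
         3.86320113e-05],
       [-7.17222441e-04, -2.84105584e-01,  9.58792732e-01,
        -2.00301130e-01],
       [ 0.00000000e+00,  0.00000000e+00,  0.00000000e+00,
         1.00000000e+00]])}
```

View pics/top0.png

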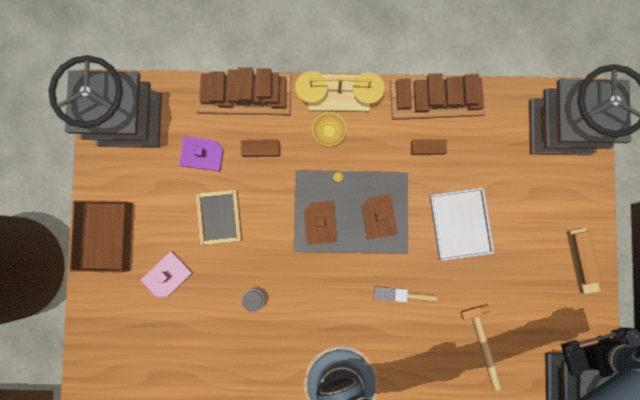

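View pics/scene0.png

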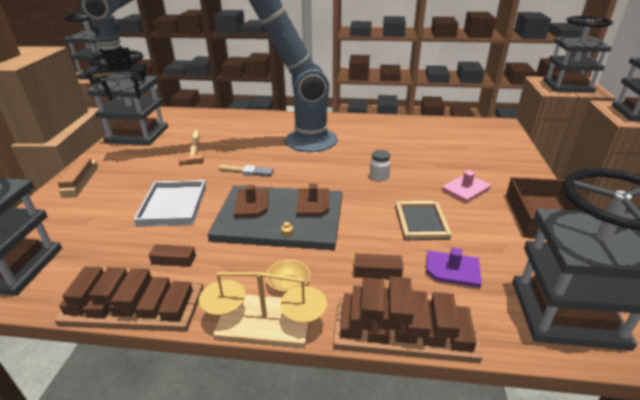

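The top view shows the plate at (352,211) with dark boards at (320,222) on the left and (379,216) on the right. The framed cradle is at (219,217) and the open tray at (462,224). The pink (166,275) and purple (201,153) boards are the excluded look-alikes. Next I'll enlarge the plate.

```bash
python3 - <<'E'
import cv2
im=cv2.imread("pics/top0.png")
cv2.imwrite("pics/c1.png",cv2.resize(im[160:265,285:425],None,fx=5.6,fy=5.6,interpolation=cv2.INTER_CUBIC))
a=cv2.resize(im[180:255,185:255],None,fx=5,fy=5,interpolation=cv2.INTER_CUBIC)
b=cv2.resize(im[180:255,425:500],None,fx=5,fy=5,interpolation=cv2.INTER_CUBIC)
cv2.imwrite("pics/c2.png",cv2.hconcat([a,b]))
E
```

```text
(no output)
```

View pics/c1.png

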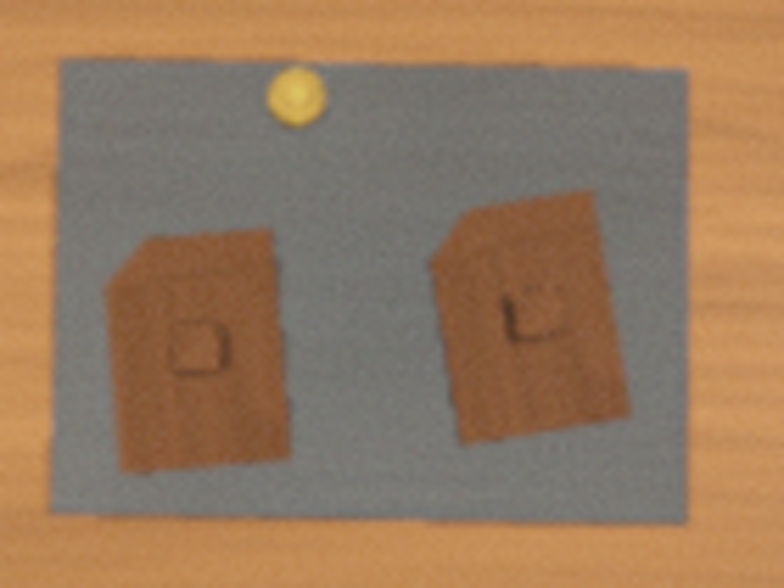

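View pics/c2.png

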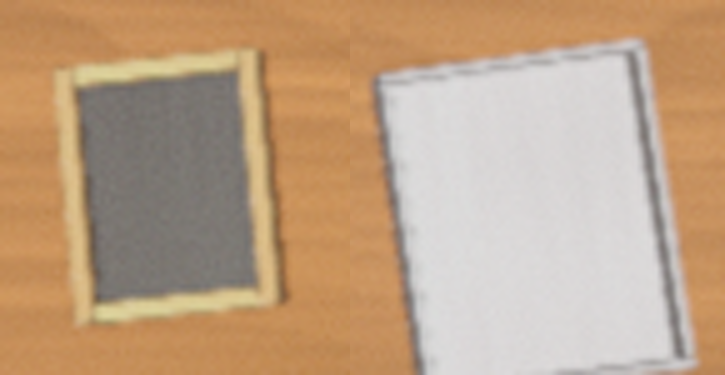

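Both boards have their sawn corner at the far left: crop (125,260) on the left board and (445,235) on the right. So both board frames have a small positive yaw. Now I'll measure them.

```bash
cat > h.py <<'E'
import numpy as np, cv2, pickle
from scipy.spatial.transform import Rotation as R
def toolT(s):
    T=np.eye(4);T[:3,:3]=R.from_euler('xyz',s["eef_rot"]).as_matrix();T[:3,3]=s["tool_pos"];return T
def cam_pose(r,s=None):
    if "T_tool_cam" in r: return toolT(s)@r["T_tool_cam"]
    return np.linalg.inv(r["camera_from_world"])
def ray(r,uv,z,s=None):
    T=cam_pose(r,s); uv=np.atleast_2d(uv).astype(float)
    d=np.c_[(uv[:,0]-r["cx"])/r["fx"],(uv[:,1]-r["cy"])/r["fy"],np.ones(len(uv))]@T[:3,:3].T
    o=T[:3,3]; return (o+d*((z-o[2])/d[:,2])[:,None])[:,:2]
def rect(r,mask,z,s=None):
    """largest contours -> list of (center, long, short, yaw of long side deg, area)"""
    c,_=cv2.findContours(mask.astype(np.uint8),cv2.RETR_EXTERNAL,cv2.CHAIN_APPROX_NONE)
    out=[]
    for k in c:
        if len(k)<20: continue
        p=ray(r,k[:,0,:],z,s)
        (cx,cy),(w,h),a=cv2.minAreaRect((p*1000).astype(np.float32))
        if w<h: w,h,a=h,w,a+90
        a=(a+90)%180-90
        m=k[:,0,:].mean(0)
        out.append((m.round(),round(cx,1),round(cy,1),round(w,1),round(h,1),round(a,1)))
    return out
E
python3 - <<'E'
from h import *
r=pickle.load(open("pics/top0.pkl","rb")); print("cam",cam_pose(r)[:3,3])
im=r["color"]; hsv=cv2.cvtColor(im,cv2.COLOR_RGB2HSV)
for p in [(310,235),(375,230),(345,240),(220,215),(208,220),(460,225),(434,225),(339,177),(250,250)]: print(p,hsv[p[1],p[0]],im[p[1],p[0]])
roi=np.zeros(im.shape[:2],bool); roi[172:250,297:407]=1
sat=hsv[...,1]
print("boards",*rect(r,roi&(sat>90)&(hsv[...,2]<160),0.051),sep="\n")
roi[:]=0; roi[165:258,290:412]=1
print("plate",*rect(r,roi&(sat<70),0.03),sep="\n")
roi[:]=0; roi[180:255,185:255]=1
print("cradle in",*rect(r,roi&(sat<70),0.008),sep="\n")
roi[:]=0; roi[180:270,425:500]=1
print("tray",*rect(r,roi&(sat<70),0.03),sep="\n")
E
```

```text
cam [0.44130084 0.06625265 1.6549141 ]
(310, 235) [ 14 160 132] [132  88  49]
(375, 230) [ 12 143 139] [139  91  61]
(345, 240) [ 35  13 119] [118 119 113]
(220, 215) [ 20  13 122] [122 120 116]
(208, 220) [ 17  18 125] [125 121 116]
(460, 225) [  0   2 218] [218 216 216]
(434, 225) [ 11  54 141] [141 122 111]
(339, 177) [ 22 143 212] [212 180  93]
(250, 250) [ 15 141 188] [188 135  84]
boards
(array([320., 223.]), 506.1, 73.4, 128.5, 95.9, 5.8)
(array([380., 217.]), 528.2, -110.7, 128.8, 95.8, 10.4)
plate
(array([350., 210.]), 542.8, -24.7, 356.0, 256.8, 89.9)
cradle in
(array([218., 217.]), 519.2, 399.2, 138.1, 102.1, 7.1)
tray
(array([462., 224.]), 509.6, -374.3, 212.6, 175.7, 8.8)
```

The measured sizes match the given ones to within 1–2 px. Next I go above the plate with the fingers shut and refine the poses with the wrist camera.

apply_moves:
  motion: [-1, 342, 400, 0, 0, 0, -7, -1, 342, 400, 0, 0, 0, -7, -1, 342, 400, 0, 0, 0, -7, -1, 342, 400, 0, 0, 0, -7, -1, 342, 400, 0, 0, 0, -7, -1, 342, 400, 0, 0, 0, -7, -1, 342, 400, 0, 0, 0, -7, -1, 342, 400, 0, 0, 0, -7, -1, 342, 631, 0, 0, 0, -7, -1, 342, 631, 0, 0, 0, -7, -1, 342, 631, 0, 0, 0, -7, -1, 342, 631, 0, 0, 0, -7]

```text
time_s: 1.65
tool_pos: [0.5203, -0.0196, 0.1848]
eef_rot: [3.141, -0.0, 0.145]
contact_force: [0.2, -0.3, 0.1]
width: 0.0004
```

apply_moves:
  motion: [-1, 0, 0, 0, 0, 0, 0, -1, 0, 0, 0, 0, 0, 0]

```text
time_s: 1.9
tool_pos: [0.5203, -0.0221, 0.1846]
eef_rot: [3.141, 0.001, 0.146]
contact_force: [0.1, 0.2, -0.3]
width: 0.0003
```

```bash
python3 - <<'E'
from h import *
from rig import arm,eyes
s=arm.get_state(); r=eyes.read_camera("wrist"); pickle.dump((r,s),open("pics/w1.pkl","wb"))
cv2.imwrite("pics/w1.png",r["color"][:,:,::-1]); print({k:np.round(v,4) for k,v in s.items()})
E
```

```text
{'time_s': np.float64(1.9), 'joint_positions': array([ 0.2624,  0.241 , -0.3563,  1.8802,  0.0977,  1.0377, -1.5594]), 'joint_velocities': array([ 0.0256,  0.0032,  0.0264,  0.0007, -0.0014,  0.0013,  0.0009]), 'tau': array([-1.43870e+00, -3.57554e+01, -2.90990e+00, -2.24400e+01,
       -1.29100e-01, -9.10000e-02,  1.90000e-03]), 'tool_pos': array([ 0.5203, -0.0221,  0.1846]), 'eef_rot': array([3.1409e+00, 6.0000e-04, 1.4570e-01]), 'contact_force': array([ 0.0841,  0.1903, -0.2849]), 'torque': array([ 0.0031, -0.0096,  0.0078]), 'width': np.float64(0.0003)}
```

View pics/w1.png

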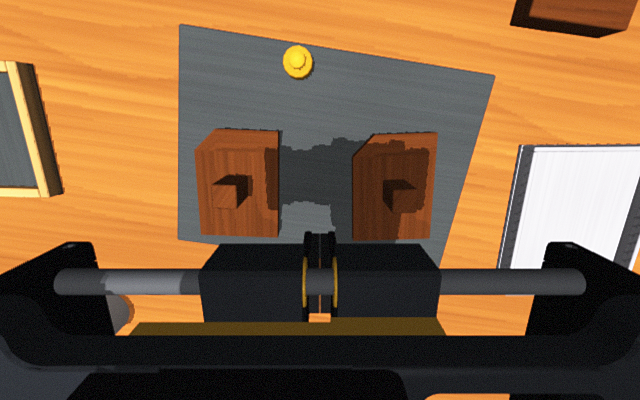

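The wrist view shows the left board (~238,183) and the right board (~395,185), with the shut fingertips at (320,240). I'll enlarge it to pick the corners of the top faces.

```bash
python3 - <<'E'
from h import *
r,s=pickle.load(open("pics/w1.pkl","rb"))
im=r["color"][:,:,::-1]
cv2.imwrite("pics/w1c.png",cv2.resize(im[115:250,185:445],None,fx=3,fy=3,interpolation=cv2.INTER_CUBIC))
hsv=cv2.cvtColor(r["color"],cv2.COLOR_RGB2HSV)
roi=np.zeros(im.shape[:2],bool); roi[110:241,185:450]=1
m=roi&(hsv[...,1]>120)
for z in (0.051,0.037): print(z,*rect(r,m,z,s),sep="\n")
c,_=cv2.findContours(m.astype(np.uint8),cv2.RETR_EXTERNAL,cv2.CHAIN_APPROX_NONE)
for k in c:
  if len(k)>60: print(cv2.approxPolyDP(k,2.5,True)[:,0].tolist())
E
```

```text
0.051
(array([331., 236.]), 454.8, -47.0, 11.6, 6.8, 17.5)
(array([308., 236.]), 450.7, -17.6, 10.9, 6.3, 7.8)
(array([395., 188.]), 525.7, -110.0, 130.4, 96.8, 10.2)
(array([240., 184.]), 503.9, 73.6, 130.3, 96.9, 5.8)
0.037
(array([331., 236.]), 448.9, -48.5, 12.0, 7.1, 17.5)
(array([308., 236.]), 444.6, -17.9, 11.4, 6.6, 7.8)
(array([395., 188.]), 522.8, -114.2, 135.9, 100.9, 10.2)
(array([240., 184.]), 500.1, 77.2, 135.8, 101.0, 5.8)
[[437, 133], [374, 134], [353, 155], [353, 240], [429, 237]]
[[214, 129], [194, 150], [201, 234], [276, 237], [278, 131]]
```

View pics/w1c.png

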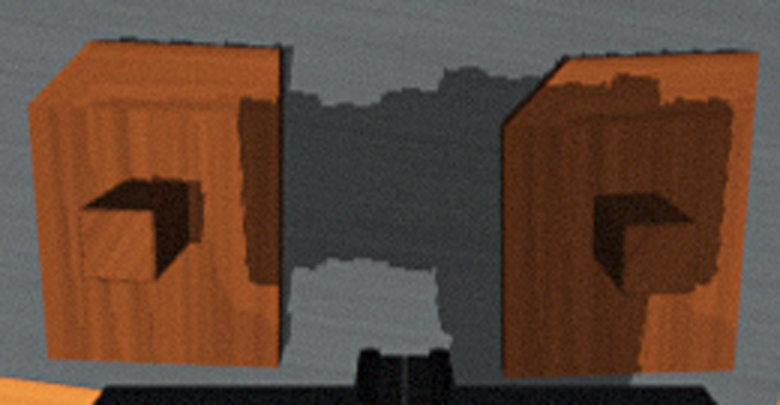

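The wrist and top views agree to about 2 mm, and the face measures 130.3 x 96.9 mm as it should. Adopted poses:

| Board | Centre (mm) | Yaw | Cut press point | Opposite press point |
|---|---|---|---|---|
| Left | (505, 73.5) | 5.8° | (548, 107) | (462, 40) |
| Right | (527, -110) | 10.3° | (567, -73) | (487, -147) |

I start with the left board's cut corner.

apply_moves:
  motion: [-1, 27, 127, 0, 0, 0, 0, -1, 27, 127, 0, 0, 0, 0, -1, 27, 127, 0, 0, 0, 0, -1, 27, 127, -60, 0, 0, 0, -1, 27, 127, -110, 0, 0, 0, -1, 27, 127, -127, 0, 0, 0, -1, 27, 127, -127, 0, 0, 0, -1, 27, 127, -127, 0, 0, 0]
  grip_force: 30

```text
time_s: 2.95
tool_pos: [0.5494, 0.1054, 0.0597]
eef_rot: [-3.142, -0.004, 0.145]
contact_force: [-0.3, -0.3, 0.5]
width: 0.0004
```

apply_moves:
  motion: [-1, 0, 0, -1, 0, 0, 0, -1, 0, 0, -2, 0, 0, 0, -1, 0, 0, -3, 0, 0, 0, -1, 0, 0, -4, 0, 0, 0]

```text
time_s: 3.45
tool_pos: [0.5476, 0.1055, 0.0538]
eef_rot: [3.141, -0.0, 0.146]
contact_force: [0.8, -0.2, -0.2]
width: 0.0004
```

apply_moves:
  motion: [-1, 0, 0, -1.5, 0, 0, 0, -1, 0, 0, -1.5, 0, 0, 0]

```text
time_s: 3.7
tool_pos: [0.5474, 0.1055, 0.052]
eef_rot: [3.141, 0.0, 0.146]
contact_force: [-0.4, 0.1, 0.5]
width: 0.0006
```

apply_moves:
  motion: [-1, 0, 0, -1.5, 0, 0, 0, -1, 0, 0, -1.5, 0, 0, 0]

```text
time_s: 3.95
tool_pos: [0.5474, 0.1055, 0.0506]
eef_rot: [3.142, 0.0, 0.146]
contact_force: [0.0, -0.1, 0.1]
width: 0.001
```

apply_moves:
  motion: [-1, 0, 0, -1.5, 0, 0, 0, -1, 0, 0, -1.5, 0, 0, 0]

```text
time_s: 4.2
tool_pos: [0.5475, 0.1055, 0.0491]
eef_rot: [3.141, 0.0, 0.146]
contact_force: [-1.1, -0.2, -0.4]
width: 0.0007
```

apply_moves:
  motion: [-1, 0, 0, -1, 0, 0, 0, -1, 0, 0, -1, 0, 0, 0]

```text
time_s: 4.45
tool_pos: [0.5475, 0.1055, 0.0482]
eef_rot: [3.141, 0.0, 0.146]
contact_force: [-0.4, 0.4, 0.3]
width: 0.0005
```

apply_moves:
  motion: [-1, 0, 0, -1, 0, 0, 0, -1, 0, 0, -1, 0, 0, 0]

```text
time_s: 4.7
tool_pos: [0.5475, 0.1055, 0.0472]
eef_rot: [3.142, 0.0, 0.146]
contact_force: [0.5, 0.5, -0.6]
width: 0.0004
```

apply_moves:
  motion: [-1, 0, 0, -1, 0, 0, 0, -1, 0, 0, -1, 0, 0, 0]

```text
time_s: 4.95
tool_pos: [0.5475, 0.1055, 0.0462]
eef_rot: [3.142, 0.0, 0.146]
contact_force: [0.7, -0.0, 0.3]
width: 0.0005
```

```bash
python3 - <<'E'
from h import *
from rig import arm,eyes
s=arm.get_state(); r=eyes.read_camera("wrist"); pickle.dump((r,s),open("pics/w2.pkl","wb"))
q=eyes.read_camera("scene")["color"][160:250,200:355,::-1]
cv2.imwrite("pics/w2.png",cv2.vconcat([cv2.resize(r["color"][60:340,100:540,::-1],(640,320)),cv2.resize(q,(480,278),interpolation=cv2.INTER_CUBIC).copy() if 0 else cv2.copyMakeBorder(cv2.resize(q,(460,267),interpolation=cv2.INTER_CUBIC),0,0,0,180,cv2.BORDER_CONSTANT)]))
E
```

```text
(no output)
```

View pics/w2.png

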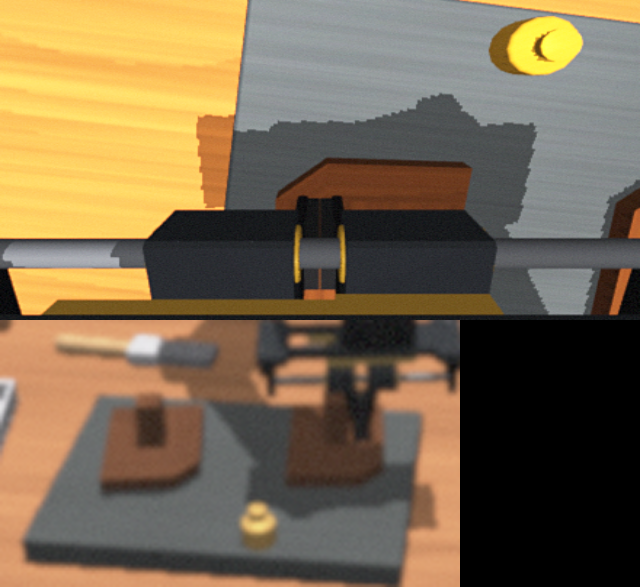

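The fingertips (wrist view 320,205) are over the cut-corner region and not touching yet. I carry on downwards.

apply_moves:
  motion: [-1, 0, 0, -1, 0, 0, 0, -1, 0, 0, -1, 0, 0, 0]

```text
time_s: 5.3
tool_pos: [0.5475, 0.1055, 0.0452]
eef_rot: [3.142, 0.0, 0.146]
contact_force: [-0.4, 0.2, 0.1]
width: 0.0007
```

apply_moves:
  motion: [-1, 0, 0, -1, 0, 0, 0, -1, 0, 0, -1, 0, 0, 0]

```text
time_s: 5.55
tool_pos: [0.5475, 0.1055, 0.0442]
eef_rot: [3.141, 0.0, 0.146]
contact_force: [0.2, -0.0, 1.2]
width: 0.0006
```

apply_moves:
  motion: [-1, 0, 0, -1, 0, 0, 0, -1, 0, 0, -1, 0, 0, 0]

```text
time_s: 5.8
tool_pos: [0.5475, 0.1055, 0.0432]
eef_rot: [3.142, 0.0, 0.146]
contact_force: [0.9, -0.5, 0.2]
width: 0.0001
```

apply_moves:
  motion: [-1, 0, 0, -1, 0, 0, 0, -1, 0, 0, -1, 0, 0, 0]

```text
time_s: 6.05
tool_pos: [0.5475, 0.1055, 0.0422]
eef_rot: [3.142, 0.0, 0.146]
contact_force: [0.1, 0.2, 0.2]
width: 0.0007
```

No contact at 42 mm is below any height the corner could have, so I'm checking where the tip really is before going lower.

```bash
python3 - <<'E'
from h import *
from rig import arm,eyes
s=arm.get_state(); r=eyes.read_camera("wrist"); sc=eyes.read_camera("scene"); tp=eyes.read_camera("top")
pickle.dump((r,s,sc,tp),open("pics/w3.pkl","wb"))
def proj(r,P,s=None):
    C=np.linalg.inv(cam_pose(r,s)); p=C[:3,:3]@np.array(P)+C[:3,3]; return (r["fx"]*p[0]/p[2]+r["cx"],r["fy"]*p[1]/p[2]+r["cy"])
a=cv2.resize(r["color"][100:300,200:440,::-1],None,fx=3,fy=3)
u=proj(r,s["tool_pos"],s); print("tcp wrist",u); cv2.drawMarker(a,(int((u[0]-200)*3),int((u[1]-100)*3)),(0,255,0),0,20,1)
for P in [(.548,.107,.051),(.5,.1,.051)]:
    v=proj(r,P,s); print(P,v); cv2.drawMarker(a,(int((v[0]-200)*3),int((v[1]-100)*3)),(255,255,0),1,14,1)
cv2.imwrite("pics/w3.png",a)
for n,c in (("scene",sc),("top",tp)):
    u=proj(c,s["tool_pos"]); print(n,u)
b=sc["color"][150:230,280:345,::-1]; b=cv2.resize(b,None,fx=7,fy=7,interpolation=cv2.INTER_CUBIC)
u=proj(sc,s["tool_pos"]); cv2.drawMarker(b,(int((u[0]-280)*7),int((u[1]-150)*7)),(0,255,0),0,20,1)
cv2.imwrite("pics/s3.png",b)
print(s["tau"])
E
```

```text
tcp wrist (np.float64(319.03203518437084), np.float64(223.40544350267135))
(0.548, 0.107, 0.051) (np.float64(317.0175858093877), np.float64(226.91542197608393))
(0.5, 0.1, 0.051) (np.float64(317.18192888920123), np.float64(286.4098270913767))
scene (np.float64(321.75374083520603), np.float64(210.94722556141835))
top (np.float64(309.6996061262538), np.float64(208.8898750589948))
[-5.60588189e-03 -4.38963389e+01 -3.58056933e+00 -1.78159118e+01
  3.41353574e-03 -8.88074026e-02 -1.46051640e-03]
```

View pics/w3.png

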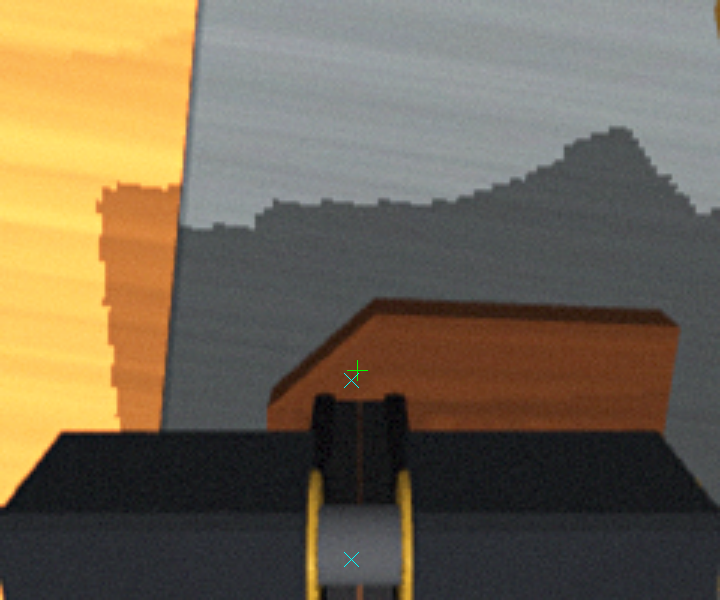

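View pics/s3.png

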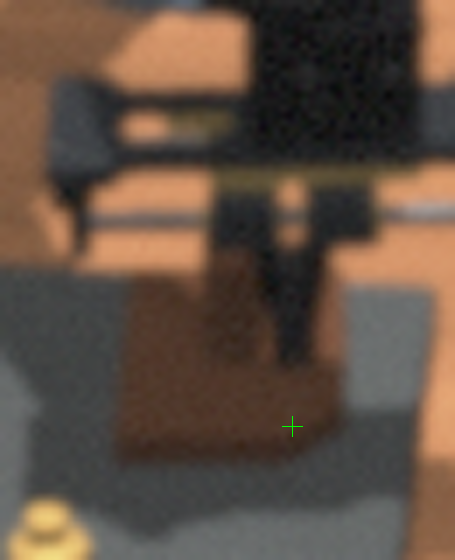

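```bash
python3 - <<'E'
from h import *
r,s,sc,tp=pickle.load(open("pics/w3.pkl","rb"))
def proj(r,P,s=None):
    C=np.linalg.inv(cam_pose(r,s)); p=C[:3,:3]@np.array(P)+C[:3,3]; return np.round((r["fx"]*p[0]/p[2]+r["cx"],r["fy"]*p[1]/p[2]+r["cy"]),1)
T=toolT(s)
for d in (0,.005,.01,.015,.02,.025,.03):
  for x in (0,.0095): 
    P=T[:3,:3]@np.array([x,0,-d])+T[:3,3]; print(d,x,proj(r,P,s),proj(sc,P))
Cs=np.linalg.inv(cam_pose(sc));Cw=np.linalg.inv(cam_pose(r,s))
def M(c,C): return np.array([[c["fx"],0,c["cx"]],[0,c["fy"],c["cy"]],[0,0,1]])@C[:3]
X=cv2.triangulatePoints(M(sc,Cs),M(r,Cw),np.array([[322.1],[201.4]]),np.array([[320.],[233.]]));print((X[:3]/X[3]).ravel())
E
```

```text
0 0 [319.  223.4] [321.8 210.9]
0 0.0095 [319.  211.3] [321.9 212.8]
0.005 0 [319.  225.9] [321.7 209.6]
0.005 0.0095 [319.  213.5] [321.8 211.5]
0.01 0 [319.  228.5] [321.7 208.2]
0.01 0.0095 [319.  215.8] [321.8 210.1]
0.015 0 [319.  231.2] [321.7 206.8]
0.015 0.0095 [319.  218.3] [321.8 208.6]
0.02 0 [319. 234.] [321.7 205.4]
0.02 0.0095 [319.  220.8] [321.8 207.2]
0.025 0 [319. 237.] [321.7 203.9]
0.025 0.0095 [319.  223.5] [321.8 205.8]
0.03 0 [319.  240.2] [321.7 202.5]
0.03 0.0095 [319.  226.4] [321.8 204.4]
[0.5567188  0.10735614 0.08251367]
```

View pics/wrist0.png

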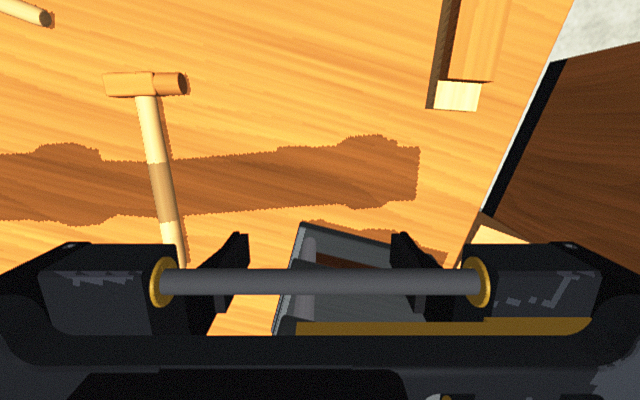

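```bash
python3 - <<'E'
from h import *
r=pickle.load(open("pics/wrist0.pkl","rb"))
C=np.linalg.inv(r["T_tool_cam"])
for y in (0,.0435,-.0435):
  for d in (0,.02,.04):
    for x in (.0095,):
      p=C[:3,:3]@np.array([x,y,-d])+C[:3,3]; print(y,d,x,r["fx"]*p[0]/p[2]+r["cx"],r["fy"]*p[1]/p[2]+r["cy"])
r,s,sc,tp=pickle.load(open("pics/w3.pkl","rb"))
cv2.imwrite("pics/s3b.png",cv2.resize(sc["color"][100:240,220:420,::-1],None,fx=4,fy=4,interpolation=cv2.INTER_CUBIC))
E
```

```text
0 0 0.0095 319.2283725446113 211.23310534274756
0 0.02 0.0095 319.23408138282576 220.7931798196411
0 0.04 0.0095 319.24105709793116 232.47477832218976
0.0435 0 0.0095 378.52560175359815 211.16419456242573
0.0435 0.02 0.0095 384.453106662814 220.71650339209165
0.0435 0.04 0.0095 391.69587879119484 232.3883952273265
-0.0435 0 0.0095 259.92117366809936 211.30202770906723
-0.0435 0.02 0.0095 254.0029955343906 220.8698704265086
-0.0435 0.04 0.0095 246.77134993065934 232.56117916401982
```

View pics/s3b.png

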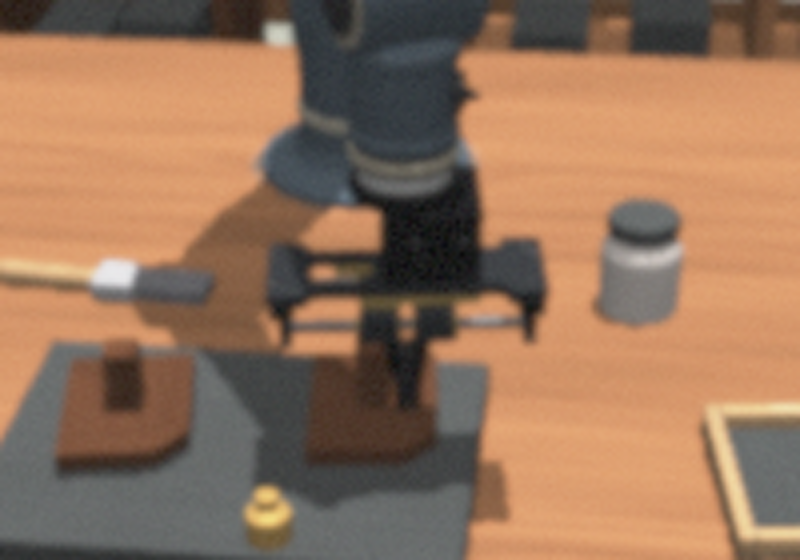

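Three views agree (start wrist image open, wrist image shut, scene triangulation). The real fingertips end at z≈82 mm while the reported TCP is 42 mm, so they sit about 40 mm behind it. The camera pose itself is consistent, because the boards measured to size. I therefore expect contact at a reported z of about 11 mm and will approach gently.

apply_moves:
  motion: [-1, 0, 1, -12, 0, 0, 0, -1, 0, 1, -22, 0, 0, 0, -1, 0, 1, -22, 0, 0, 0]

```text
time_s: 6.58
tool_pos: [0.5464, 0.1063, 0.0189]
eef_rot: [3.141, 0.003, 0.146]
contact_force: [1.0, -0.5, 0.7]
width: 0.0004
```

apply_moves:
  motion: [-1, 0, 0, -1.5, 0, 0, 0, -1, 0, 0, -3, 0, 0, 0]

```text
time_s: 6.82
tool_pos: [0.5478, 0.1066, 0.0174]
eef_rot: [3.142, -0.001, 0.146]
contact_force: [0.4, -1.3, 0.6]
width: 0.0004
```

apply_moves:
  motion: [-1, 0, 0, -1, 0, 0, 0, -1, 0, 0, -2, 0, 0, 0]

```text
time_s: 7.08
tool_pos: [0.5477, 0.1065, 0.0154]
eef_rot: [3.141, -0.0, 0.146]
contact_force: [0.6, 0.4, 0.2]
width: 0.0006
```

apply_moves:
  motion: [-1, 0, 0, -1, 0, 0, 0, -1, 0, 0, -1, 0, 0, 0]

```text
time_s: 7.32
tool_pos: [0.5475, 0.1065, 0.0142]
eef_rot: [3.141, 0.0, 0.146]
contact_force: [-0.1, 0.8, 0.7]
width: -0.0003
```

apply_moves:
  motion: [-1, 0, 0, -1, 0, 0, 0, -1, 0, 0, -1, 0, 0, 0]

```text
time_s: 7.58
tool_pos: [0.5475, 0.1065, 0.0132]
eef_rot: [3.142, 0.0, 0.146]
contact_force: [0.3, 0.4, 0.4]
width: 0.0005
```

apply_moves:
  motion: [-1, 0, 0, -1, 0, 0, 0, -1, 0, 0, -1, 0, 0, 0]

```text
time_s: 7.82
tool_pos: [0.5475, 0.1065, 0.0122]
eef_rot: [3.141, 0.0, 0.146]
contact_force: [0.3, 0.1, -0.2]
width: 0.0003
```

apply_moves:
  motion: [-1, 0, 0, -1, 0, 0, 0, -1, 0, 0, -1, 0, 0, 0]

```text
time_s: 8.07
tool_pos: [0.5477, 0.1066, 0.0114]
eef_rot: [3.142, -0.0, 0.146]
contact_force: [-0.8, 0.8, 1.5]
width: 0.0008
```

apply_moves:
  motion: [-1, 0, 0, -1, 0, 0, 0, -1, 0, 0, -1, 0, 0, 0]

```text
time_s: 8.32
tool_pos: [0.5478, 0.1066, 0.0111]
eef_rot: [3.141, -0.001, 0.146]
contact_force: [-2.0, -0.5, 6.3]
width: 0.0008
```

Contact at a reported z of about 11.2 mm, so the offset is 40 mm. Now the firm press.

apply_moves:
  motion: [-1, 0, 0, -1, 0, 0, 0, -1, 0, 0, -2, 0, 0, 0, -1, 0, 0, -2, 0, 0, 0, -1, 0, 0, -2, 0, 0, 0]

```text
time_s: 8.82
tool_pos: [0.5479, 0.1067, 0.0107]
eef_rot: [3.141, -0.001, 0.146]
contact_force: [-5.7, -1.0, 18.4]
width: 0.0006
```

The left cut corner held 18 N at z = 10.7 mm. Now over the block to the opposite corner.

apply_moves:
  motion: [-1, 0, 0, 50, 0, 0, 0, -1, 0, 0, 75, 0, 0, 0, -1, -43, -33, 75, 0, 0, 0, -1, -86, -67, 75, 0, 0, 0, -1, -86, -67, 40, 0, 0, 0, -1, -86, -67, 10, 0, 0, 0, -1, -86, -67, 7, 0, 0, 0, -1, -86, -67, 7, 0, 0, 0]

```text
time_s: 9.82
tool_pos: [0.462, 0.0398, 0.0157]
eef_rot: [-3.142, -0.001, 0.146]
contact_force: [-0.4, -0.2, 0.0]
width: 0.0006
```

apply_moves:
  motion: [-1, 0, 0, -1, 0, 0, 0, -1, 0, 0, -2, 0, 0, 0]

```text
time_s: 10.07
tool_pos: [0.4623, 0.0396, 0.014]
eef_rot: [3.141, -0.002, 0.146]
contact_force: [-0.0, 0.2, 0.3]
width: 0.0
```

apply_moves:
  motion: [-1, 0, 0, -1, 0, 0, 0, -1, 0, 0, -1, 0, 0, 0]

```text
time_s: 10.32
tool_pos: [0.4616, 0.0395, 0.0123]
eef_rot: [3.142, -0.0, 0.146]
contact_force: [-0.1, -0.4, 0.8]
width: 0.0004
```

apply_moves:
  motion: [-1, 0, 0, -1, 0, 0, 0, -1, 0, 0, -1, 0, 0, 0]

```text
time_s: 10.58
tool_pos: [0.4616, 0.0395, 0.0113]
eef_rot: [3.141, -0.0, 0.146]
contact_force: [0.1, -0.0, -0.3]
width: 0.0005
```

apply_moves:
  motion: [-1, 0, 0, -1, 0, 0, 0, -1, 0, 0, -1, 0, 0, 0]

```text
time_s: 10.82
tool_pos: [0.4617, 0.0394, 0.0109]
eef_rot: [3.141, -0.0, 0.146]
contact_force: [-2.1, -1.2, 7.6]
width: 0.0003
```

apply_moves:
  motion: [-1, 0, 0, -1, 0, 0, 0, -1, 0, 0, -2, 0, 0, 0, -1, 0, 0, -2, 0, 0, 0]

```text
time_s: 11.2
tool_pos: [0.4617, 0.0393, 0.0103]
eef_rot: [3.14, -0.0, 0.145]
contact_force: [-5.8, -1.5, 23.3]
width: 0.0006
```

The opposite corner stopped at the same height (23 N). Now the cut corner again, then over to the right board.

apply_moves:
  motion: [-1, 0, 0, 50, 0, 0, 0, -1, 0, 0, 75, 0, 0, 0, -1, 43, 33, 75, 0, 0, 0, -1, 86, 67, 75, 0, 0, 0, -1, 86, 67, 40, 0, 0, 0, -1, 86, 67, 10, 0, 0, 0, -1, 86, 67, 6, 0, 0, 0, -1, 86, 67, 6, 0, 0, 0]

```text
time_s: 12.2
tool_pos: [0.5478, 0.1066, 0.0147]
eef_rot: [-3.142, -0.0, 0.146]
contact_force: [-0.5, 0.3, 0.4]
width: 0.0004
```

apply_moves:
  motion: [-1, 0, 0, -2, 0, 0, 0, -1, 0, 0, -3, 0, 0, 0, -1, 0, 0, -3, 0, 0, 0]

```text
time_s: 12.58
tool_pos: [0.5479, 0.1065, 0.0118]
eef_rot: [3.141, -0.001, 0.146]
contact_force: [-0.1, 0.3, -0.2]
width: 0.0002
```

apply_moves:
  motion: [-1, 0, 0, -1, 0, 0, 0, -1, 0, 0, -2, 0, 0, 0, -1, 0, 0, -3, 0, 0, 0, -1, 0, 0, -3, 0, 0, 0, -1, 0, 0, -3, 0, 0, 0]

```text
time_s: 13.2
tool_pos: [0.5482, 0.1067, 0.0107]
eef_rot: [3.141, -0.001, 0.146]
contact_force: [-3.6, -0.7, 17.2]
width: 0.0003
```

```bash
python3 - <<'E'
from h import *
from rig import arm,eyes
s=arm.get_state(); r=eyes.read_camera("wrist"); pickle.dump((r,s),open("pics/w4.pkl","wb")); print(s["tool_pos"],s["contact_force"])
E
```

```text
[0.54818917 0.10666602 0.01073262] [-3.55642742 -0.65541946 17.16083463]
```

apply_moves:
  motion: [-1, 0, 0, 50, 0, 0, 0, -1, 0, 0, 75, 0, 0, 0, -1, 7, -60, 75, 0, 0, 0, -1, 13, -120, 75, 0, 0, 0, -1, 19, -180, 75, 0, 0, 0, -1, 19, -180, 75, 0, 0, 0, -1, 19, -180, 40, 0, 0, 0, -1, 19, -180, 12, 0, 0, 0, -1, 19, -180, 9, 0, 0, 0, -1, 19, -180, 9, 0, 0, 0]

```text
time_s: 14.5
tool_pos: [0.5671, -0.0726, 0.0179]
eef_rot: [-3.141, -0.001, 0.147]
contact_force: [0.0, 0.3, 0.3]
width: 0.0004
```

apply_moves:
  motion: [-1, 0, 0, -1, 0, 0, 0, -1, 0, 0, -2, 0, 0, 0]

```text
time_s: 14.75
tool_pos: [0.5673, -0.0735, 0.0162]
eef_rot: [3.141, -0.002, 0.146]
contact_force: [-0.0, 0.4, -0.7]
width: 0.0002
```

apply_moves:
  motion: [-1, 0, 0, -2, 0, 0, 0, -1, 0, 0, -3, 0, 0, 0]

```text
time_s: 15.0
tool_pos: [0.567, -0.0735, 0.0131]
eef_rot: [3.141, -0.001, 0.145]
contact_force: [-2.0, 0.5, 9.2]
width: 0.0003
```

apply_moves:
  motion: [-1, 0, 0, -1, 0, 0, 0, -1, 0, 0, -2, 0, 0, 0]

```text
time_s: 15.25
tool_pos: [0.5671, -0.0735, 0.0127]
eef_rot: [3.141, -0.001, 0.145]
contact_force: [-5.2, 0.0, 21.9]
width: 0.0005
```

The right cut corner stopped at 12.7 mm under 22 N, about 2 mm higher than both left corners. That fits a sound right board and a twisted left one. Continuing on the right.

apply_moves:
  motion: [-1, 0, 0, 50, 0, 0, 0, -1, 0, 0, 75, 0, 0, 0, -1, -40, -37, 75, 0, 0, 0, -1, -80, -74, 75, 0, 0, 0, -1, -80, -74, 40, 0, 0, 0, -1, -80, -74, 10, 0, 0, 0, -1, -80, -74, 6, 0, 0, 0, -1, -80, -74, 6, 0, 0, 0]

```text
time_s: 16.25
tool_pos: [0.487, -0.1474, 0.0167]
eef_rot: [3.142, -0.0, 0.146]
contact_force: [0.2, -0.1, 0.8]
width: 0.0006
```

apply_moves:
  motion: [-1, 0, 0, -1, 0, 0, 0, -1, 0, 0, -2, 0, 0, 0]

```text
time_s: 16.5
tool_pos: [0.4873, -0.1476, 0.0151]
eef_rot: [3.141, -0.002, 0.146]
contact_force: [-0.1, 0.4, -0.5]
width: 0.0007
```

apply_moves:
  motion: [-1, 0, 0, -2, 0, 0, 0, -1, 0, 0, -2, 0, 0, 0]

```text
time_s: 16.75
tool_pos: [0.4872, -0.1477, 0.0132]
eef_rot: [3.141, -0.001, 0.146]
contact_force: [-1.2, 0.2, 5.3]
width: 0.0004
```

apply_moves:
  motion: [-1, 0, 0, -1, 0, 0, 0, -1, 0, 0, -2, 0, 0, 0]

```text
time_s: 17.0
tool_pos: [0.4872, -0.1479, 0.0127]
eef_rot: [3.14, -0.0, 0.145]
contact_force: [-7.5, 1.1, 26.6]
width: 0.0003
```

apply_moves:
  motion: [-1, 0, 0, 50, 0, 0, 0, -1, 0, 0, 75, 0, 0, 0, -1, 40, 37, 75, 0, 0, 0, -1, 80, 74, 75, 0, 0, 0, -1, 80, 74, 40, 0, 0, 0, -1, 80, 74, 10, 0, 0, 0, -1, 80, 74, 5, 0, 0, 0, -1, 80, 74, 5, 0, 0, 0]

```text
time_s: 18.0
tool_pos: [0.5669, -0.0735, 0.0157]
eef_rot: [3.141, -0.001, 0.146]
contact_force: [1.1, -0.1, -0.0]
width: 0.0004
```

apply_moves:
  motion: [-1, 0, 0, -2, 0, 0, 0, -1, 0, 0, -3, 0, 0, 0]

```text
time_s: 18.25
tool_pos: [0.5674, -0.0737, 0.0133]
eef_rot: [3.141, -0.002, 0.145]
contact_force: [-0.2, -0.6, 3.8]
width: 0.0002
```

apply_moves:
  motion: [-1, 0, 0, -1, 0, 0, 0, -1, 0, 0, -2, 0, 0, 0, -1, 0, 0, -2, 0, 0, 0]

```text
time_s: 18.62
tool_pos: [0.5676, -0.0736, 0.0129]
eef_rot: [3.14, -0.002, 0.145]
contact_force: [-3.2, 0.9, 14.4]
width: 0.0005
```

apply_moves:
  motion: [-1, 0, 0, -1, 0, 0, 0, -1, 0, 0, -1, 0, 0, 0]

```text
time_s: 18.88
tool_pos: [0.5676, -0.0736, 0.0127]
eef_rot: [3.14, -0.002, 0.145]
contact_force: [-6.0, 0.6, 21.0]
width: 0.0003
```

apply_moves:
  motion: [-1, 0, 0, 50, 0, 0, 0, -1, 0, 0, 100, 0, 0, 0, 1, -35, 40, 145, 0, 0, 0, 1, -50, 53, 176, 0, 0, 0, 1, -50, 53, 176, 0, 0, 0, 1, -50, 53, 176, 0, 0, 0, 1, -50, 53, 176, 0, 0, 0]

```text
time_s: 19.75
tool_pos: [0.5161, -0.0215, 0.1839]
eef_rot: [-3.141, 0.002, 0.144]
contact_force: [0.5, -0.3, -1.1]
width: 0.0427
```

```bash
python3 - <<'E'
from h import *
from rig import arm,eyes
s=arm.get_state(); r=eyes.read_camera("wrist"); sc=eyes.read_camera("scene"); pickle.dump((r,s,sc),open("pics/w5.pkl","wb"))
im=r["color"][:,:,::-1]; cv2.imwrite("pics/w5.png",im); print(s["tool_pos"],s["eef_rot"],s["time_s"],s["joint_positions"])
hsv=cv2.cvtColor(r["color"],cv2.COLOR_RGB2HSV)
roi=np.zeros(im.shape[:2],bool); roi[110:241,185:450]=1
m=roi&(hsv[...,1]>120)
print(*rect(r,m,.051,s),sep="\n")
cv2.imwrite("pics/w5c.png",cv2.resize(im[110:250,185:445],None,fx=3,fy=3,interpolation=cv2.INTER_CUBIC))
cv2.imwrite("pics/s5c.png",cv2.resize(sc["color"][170:250,205:345,::-1],None,fx=5.6,fy=5.6,interpolation=cv2.INTER_CUBIC))
E
```

```text
[ 0.51612353 -0.02147769  0.18388027] [-3.14121061e+00  2.39729340e-03  1.44081902e-01] 19.75 [ 0.33626231  0.24556812 -0.44447024  1.8845752   0.12118705  1.04013451
 -1.58502278]
(array([194., 240.]), 422.2, 123.5, 23.9, 2.7, -81.8)
(array([395., 186.]), 523.5, -110.0, 134.7, 97.0, 10.3)
(array([242., 184.]), 500.1, 73.5, 138.5, 96.7, 5.0)
```

View pics/w5c.png

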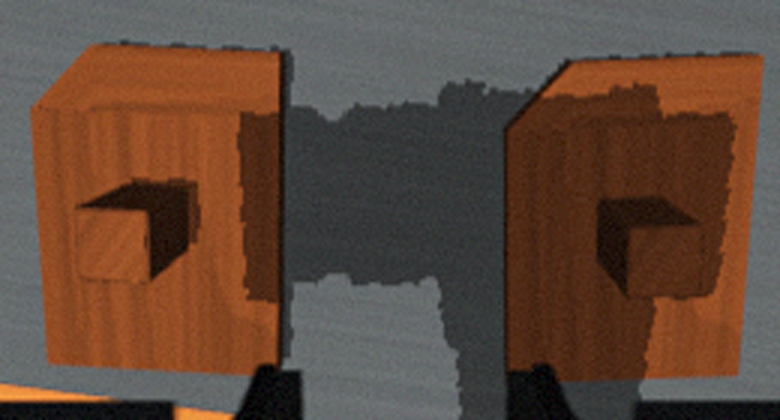

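View pics/s5c.png

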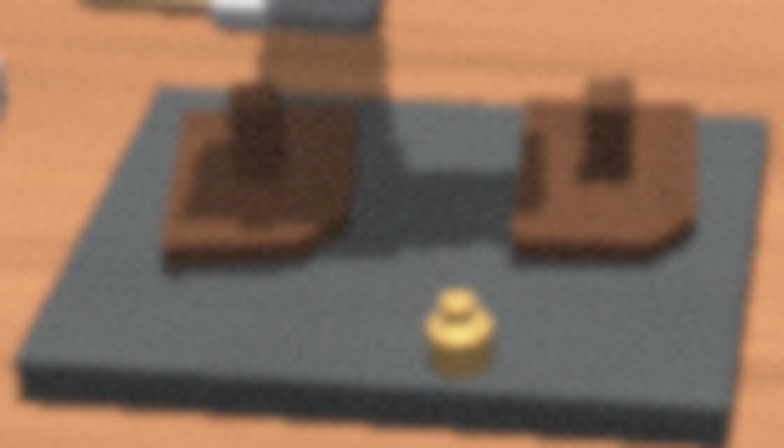

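Rocking is visible as well. Between the first and this wrist view, the left board's block top moved about 2 px towards the cut corner relative to its own board. The right board's block did not move relative to its board. So left is twisted and goes to the tray, and right is sound and goes to the cradle. Now I locate the blocks and work out grasp numbers.

```bash
python3 - <<'E'
from h import *
r,s,sc=pickle.load(open("pics/w5.pkl","rb"))
print("right block",ray(r,(407.2,197.5),.101,s),"left block",ray(r,(223,191.7),.101,s))
r1,s1=pickle.load(open("pics/w1.pkl","rb"))
print("w1 right block",ray(r1,(185+663/3,115+257/3),.101,s1),"left",ray(r1,(185+117.5/3,115+245/3),.101,s1))
# board edges via visible corners of the top face
for n,c in (("L",[(96,45),(33,108),(48,362),(280,372),(283,52)]),("R",[(572,62),(506,130),(507,378),(738,374),(762,57)])):
    p=ray(r,np.array(c)/3+[185,110],.051,s)*1000; print(n,p.round(1).tolist())
    d=p[3]-p[4]; print(" len",np.hypot(*d).round(1),"yaw",np.degrees(np.arctan2(-d[1],-d[0])).round(1),"w",np.hypot(*(p[3]-p[2])).round(1),"centre",((p[2]+p[4])/2).round(1))
    p=ray(r,np.array(c)/3+[185,110],.051,s)
top=pickle.load(open("pics/top0.pkl","rb"))
def sub(r,s,crop): cv2.imwrite("pics/"+crop[0],cv2.resize(r["color"][crop[1]:crop[2],crop[3]:crop[4],::-1],None,fx=5,fy=5,interpolation=cv2.INTER_CUBIC))
im=r["color"]; cv2.imwrite("pics/w5f.png",im[:,:,::-1])
E
```

```text
right block [[ 0.52528827 -0.11116553]] left block [[0.50459676 0.07553547]]
w1 right block [[ 0.52614147 -0.11168664]] left [[0.50354763 0.07354406]]
L [[565.5, 101.1], [538.8, 123.9], [434.8, 115.5], [444.0, 19.7], [572.9, 31.8]]
 len 129.5 yaw 5.4 w 96.3 centre [503.9  73.6]
R [[584.8, -75.9], [556.3, -55.8], [454.8, -74.4], [470.4, -169.5], [596.7, -146.0]]
 len 128.5 yaw 10.5 w 96.3 centre [ 525.8 -110.2]
```

View pics/w5f.png

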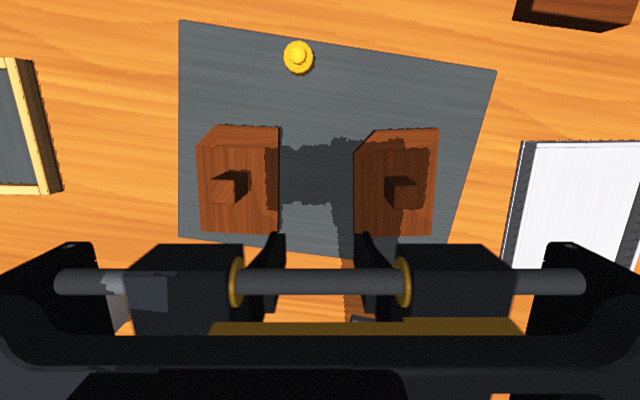

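Block (525.5,-111), yaw 10.4°. For the grasp I use a tip offset of 38 mm (the sound board stopped at 13 ↔ 51 mm), so reported z = 19.

apply_moves:
  motion: [1, 8, -50, 0, 0, 0, 2, 1, 8, -91, 0, 0, 0, 2, 1, 8, -91, 0, 0, 0, 2, 1, 8, -91, 0, 0, 0, 2, 1, 8, -91, -60, 0, 0, 2, 1, 8, -91, -115, 0, 0, 2, 1, 8, -91, -155, 0, 0, 2, 1, 8, -91, -166, 0, 0, 2, 1, 8, -91, -166, 0, 0, 2]
  grip_force: 30

```text
time_s: 20.98
tool_pos: [0.525, -0.1105, 0.0195]
eef_rot: [-3.141, -0.0, 0.182]
contact_force: [-0.2, 0.8, 0.9]
width: 0.0871
```

```bash
python3 - <<'E'
from h import *
from rig import arm,eyes
r=eyes.read_camera("wrist"); sc=eyes.read_camera("scene")
a=cv2.resize(r["color"][60:340,100:540,::-1],(640,407)); b=cv2.resize(sc["color"][150:250,200:345,::-1],(270,186),interpolation=cv2.INTER_CUBIC)
cv2.imwrite("pics/w6.png",a); cv2.imwrite("pics/s6.png",cv2.resize(sc["color"][150:250,200:345,::-1],None,fx=5,fy=5,interpolation=cv2.INTER_CUBIC))
E
```

```text
(no output)
```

View pics/w6.png

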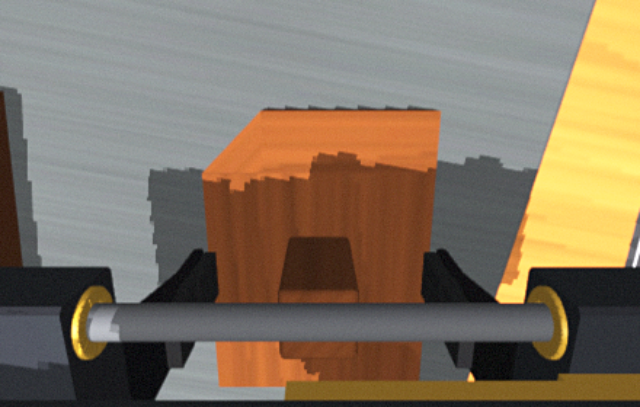

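View pics/s6.png

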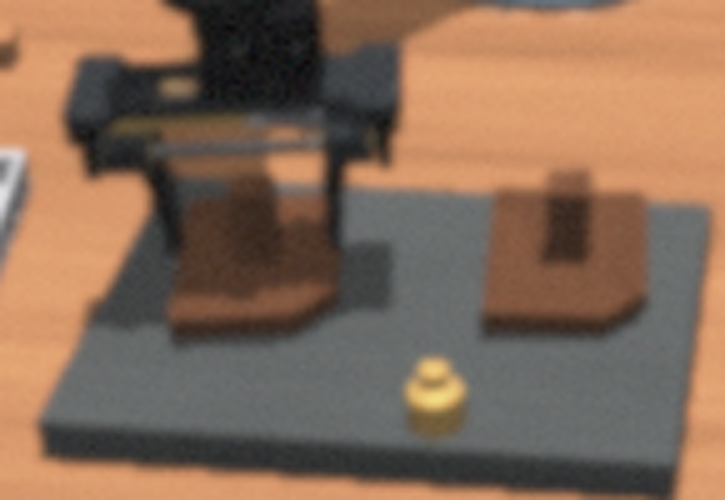

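The fingers straddle the block symmetrically (block at 318 px, fingers at 200/440). Closing.

apply_moves:
  motion: [-1, 0, 0, 0, 0, 0, 0, -1, 0, 0, 0, 0, 0, 0, -1, 0, 0, 0, 0, 0, 0, -1, 0, 0, 0, 0, 0, 0, -1, 0, 0, 0, 0, 0, 0, -1, 0, 0, 0, 0, 0, 0]
  grip_force: 35

```text
time_s: 21.82
tool_pos: [0.5245, -0.1115, 0.0192]
eef_rot: [3.142, 0.0, 0.181]
contact_force: [0.1, -0.0, -0.6]
width: 0.0349
```

apply_moves:
  motion: [-1, 0, 0, 20, 0, 0, 0, -1, 0, 0, 60, 0, 0, 0, -1, 0, 0, 110, 0, 0, 0, -1, 0, 0, 110, 0, 0, 0]

```text
time_s: 22.32
tool_pos: [0.5274, -0.1117, 0.1327]
eef_rot: [3.139, -0.007, 0.18]
contact_force: [0.4, -0.8, -4.1]
width: 0.0257
```

The block is held (width 25.7 mm, about 3 N of weight). Moving to a spot beside the cradle to view it and check the grasp.

apply_moves:
  motion: [-1, 0, 50, 30, 0, 0, 0, -1, 0, 105, 40, 0, 0, 0, -1, 0, 160, 40, 0, 0, 0, -1, -3, 215, 40, 0, 0, 0, -1, -6, 270, 40, 0, 0, 0, -1, -6, 311, 40, 0, 0, 0, -1, -6, 311, 40, 0, 0, 0, -1, -6, 311, 40, 0, 0, 0]

```text
time_s: 23.32
tool_pos: [0.5177, 0.1982, 0.1675]
eef_rot: [3.14, 0.003, 0.18]
contact_force: [0.3, -0.3, -3.0]
width: 0.026
```

```bash
python3 - <<'E'
from h import *
from rig import arm,eyes
s=arm.get_state(); r=eyes.read_camera("wrist"); sc=eyes.read_camera("scene"); pickle.dump((r,s,sc),open("pics/w7.pkl","wb"))
print(s["tool_pos"],s["eef_rot"],s["time_s"],s["width"],s["contact_force"],s["joint_positions"])
cv2.imwrite("pics/w7.png",r["color"][:,:,::-1]); cv2.imwrite("pics/s7.png",cv2.resize(sc["color"][90:260,290:470,::-1],None,fx=3.5,fy=3.5,interpolation=cv2.INTER_CUBIC))
hsv=cv2.cvtColor(r["color"],cv2.COLOR_RGB2HSV); roi=np.zeros(hsv.shape[:2],bool); roi[60:340,60:240]=1
print(*rect(r,roi&(hsv[...,1]<60),.008,s),sep="\n")
E
```

```text
[0.51766661 0.19819302 0.16752539] [3.14007727 0.00328827 0.18029515] 23.325 0.02597741862800199 [ 0.2769889  -0.30910837 -3.04760371] [-0.01796517  0.33994702 -0.53177756  1.81729682  0.19761704  1.04068191
 -2.01638074]
(array([153., 338.]), 228.0, 402.1, 18.5, 1.9, -79.8)
(array([140., 339.]), 224.7, 420.8, 14.0, 1.9, -79.8)
(array([227., 338.]), 250.0, 290.1, 33.0, 5.5, -79.8)
(array([210., 338.]), 245.1, 317.3, 18.4, 5.5, -79.8)
(array([107., 329.]), 232.1, 470.3, 13.3, 5.9, -1.8)
(array([ 74., 328.]), 225.9, 520.0, 9.2, 6.9, 53.3)
(array([ 90., 328.]), 232.3, 495.5, 13.6, 6.2, -36.3)
(array([ 92., 335.]), 224.7, 487.8, 111.8, 25.5, -79.8)
(array([ 64., 322.]), 235.5, 531.8, 18.2, 11.2, -71.7)
(array([ 96., 318.]), 251.6, 485.4, 12.3, 9.3, 10.2)
(array([ 74., 314.]), 251.7, 517.6, 13.6, 4.0, -37.2)
(array([ 96., 310.]), 264.3, 488.5, 34.8, 17.2, -71.6)
(array([ 64., 308.]), 260.2, 532.4, 12.7, 5.9, 24.6)
(array([ 83., 305.]), 269.9, 502.0, 14.8, 6.8, -86.7)
(array([ 99., 301.]), 281.4, 481.0, 12.8, 5.3, -67.3)
(array([ 72., 300.]), 276.6, 519.3, 15.0, 4.6, -31.4)
(array([154., 289.]), 303.8, 404.1, 266.5, 155.0, -78.2)
(array([ 88., 248.]), 364.5, 491.9, 13.5, 7.8, 9.9)
(array([ 71., 253.]), 355.5, 516.3, 40.3, 22.5, -38.5)
(array([160., 212.]), 435.1, 396.2, 107.1, 10.0, -83.0)
(array([102., 143.]), 507.9, 467.3, 135.5, 8.4, 6.9)
(array([176., 147.]), 517.3, 396.1, 161.3, 111.1, 6.9)
(array([146.,  84.]), 591.7, 415.7, 106.9, 10.2, -83.1)
(array([91., 82.]), 582.2, 478.5, 13.0, 4.4, 7.4)
```

View pics/w7.png

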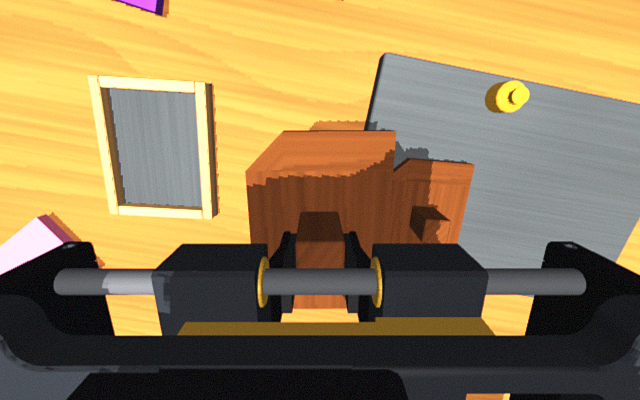

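View pics/s7.png

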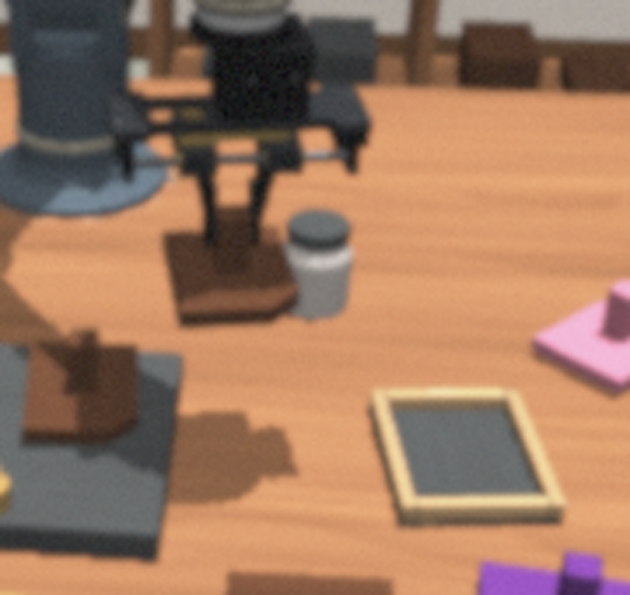

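The board is held level and square to the fingers (far edge at (285–395,131)). The cradle frame spans (88–215, 75–218). Now the cradle from its pale frame.

```bash
python3 - <<'E'
from h import *
r,s,sc=pickle.load(open("pics/w7.pkl","rb"))
hsv=cv2.cvtColor(r["color"],cv2.COLOR_RGB2HSV)
for p in [(100,150),(209,150),(160,82),(160,212),(60,150),(230,120)]: print(p,hsv[p[1],p[0]])
roi=np.zeros(hsv.shape[:2],bool); roi[65:228,75:235]=1
m=(roi&(hsv[...,0]>=18)&(hsv[...,1]<160)&(hsv[...,1]>50)).astype(np.uint8)
m=cv2.morphologyEx(m,cv2.MORPH_OPEN,np.ones((3,3)))
a=cv2.resize(r["color"][60:235,70:245,::-1],None,fx=3,fy=3,interpolation=cv2.INTER_CUBIC)
b=cv2.cvtColor(cv2.resize(m[60:235,70:245]*255,None,fx=3,fy=3),cv2.COLOR_GRAY2BGR)[:, :250]
cv2.imwrite("pics/w7c.png",cv2.hconcat([a,b]))
print(*rect(r,m,.022,s),sep="\n")
E
```

```text
(100, 150) [ 30  59 255]
(209, 150) [ 13 150 134]
(160, 82) [ 30  39 255]
(160, 212) [ 30  34 255]
(60, 150) [ 22 157 254]
(230, 120) [ 25 138 255]
(array([230.,  67.]), 625.7, 317.0, 9.1, 4.0, -79.7)
(array([169., 142.]), 515.0, 404.8, 219.7, 190.7, -79.8)
```

View pics/w7c.png

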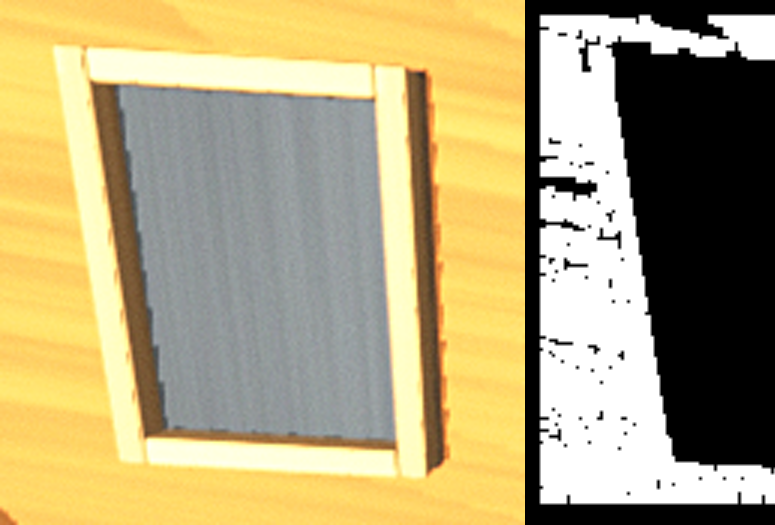

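```bash
python3 - <<'E'
from h import *
r,s,sc=pickle.load(open("pics/w7.pkl","rb"))
hsv=cv2.cvtColor(r["color"],cv2.COLOR_RGB2HSV)
roi=np.zeros(hsv.shape[:2],bool); roi[65:228,75:235]=1
m=(roi&(hsv[...,1]<95)&(hsv[...,2]>225)).astype(np.uint8)
print("outer",*[x for x in rect(r,m,.022,s) if x[3]>100],sep="\n")
f=roi&~m.astype(bool); f=f.astype(np.uint8)
n,l,st,_=cv2.connectedComponentsWithStats(f,connectivity=4); k=l[145,165]
print("inner",rect(r,l==k,.022,s))
for nm,c in (("outer",[(54,46),(406,67),(428,476),(122,461)]),("inner",[(92,82),(376,98),(397,452),(144,437)])):
    p=ray(r,np.array(c)/3+[70,60],.022,s)*1000
    print(nm,"c",p.mean(0).round(1),"sides",[np.hypot(*(p[i]-p[i-1])).round(1) for i in range(4)],"yaw",[np.degrees(np.arctan2(*(p[a]-p[b])[::-1])).round(1) for a,b in((0,3),(1,2))])
E
```

```text
outer
(array([160., 212.]), 441.4, 389.2, 103.4, 11.1, -83.0)
(array([203., 150.]), 524.0, 340.1, 161.3, 11.0, 7.0)
(array([146.,  83.]), 592.1, 407.4, 104.0, 11.0, -83.1)
(array([103., 144.]), 509.9, 456.6, 161.7, 10.3, 7.1)
inner [(array([154., 146.]), 515.1, 404.4, 220.4, 190.8, -79.8)]
outer c [516.8 396.7] sides [np.float64(162.2), np.float64(129.1), np.float64(161.9), np.float64(128.7)] yaw [np.float64(7.2), np.float64(7.1)]
inner c [516.3 397. ] sides [np.float64(139.2), np.float64(105.3), np.float64(140.3), np.float64(105.4)] yaw [np.float64(6.8), np.float64(6.8)]
```

```bash
python3 - <<'E'
from h import *
from scipy.optimize import least_squares
r,s,sc=pickle.load(open("pics/w7.pkl","rb"))
cv2.imwrite("pics/w7d.png",cv2.resize(r["color"][115:315,235:410,::-1],None,fx=3,fy=3,interpolation=cv2.INTER_CUBIC))
C=np.linalg.inv(r["T_tool_cam"])
def pr(p):
    q=C[:3,:3]@np.array(p)+C[:3,3]; return np.array([r["fx"]*q[0]/q[2]+r["cx"],r["fy"]*q[1]/q[2]+r["cy"]])
# tool: x fwd, y = -board y
obs={(65,-48):(395.5,131),(40,48):(247,172),(65,23):(284.5,131)}
for sgn in (1,-1):
  def f(v):
    dx,dy,h,ya=v; c,n=np.cos(ya),np.sin(ya); o=[]
    for (x,y),uv in obs.items():
        X=(x*c-y*n)/1000+dx; Y=(x*n+y*c)/1000+dy
        o+=list(pr((X,sgn*Y,-h))-uv)
    return o
  z=least_squares(f,[0,0,.035,0]); print(sgn,(z.x[:3]*1000).round(1),np.degrees(z.x[3]).round(2),"res",z.fun.round(1))
E
```

```text
1 [111.6 -23.9  -4.9] 155.54 res [ -8.7  -8.6  -0.4 -24.5   9.5  33.9]
-1 [ 2.1 -1.2 13.1] 0.42 res [ 0.4 -0.1  0.4 -0.8 -0.8  0.9]
```

View pics/w7d.png

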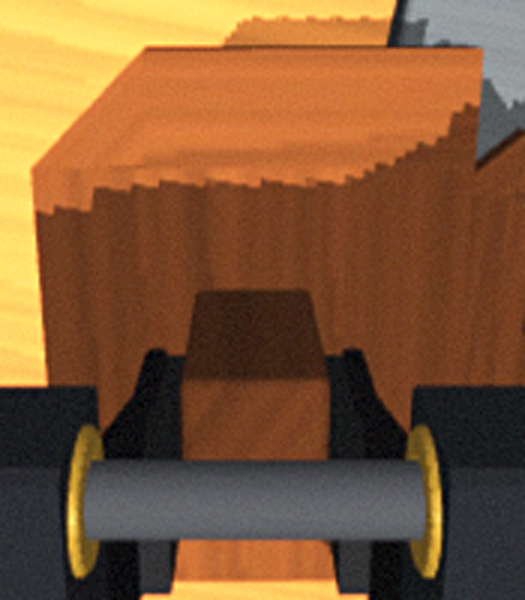

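The fingers closed during the first part of the lift, so the grip is about 19 mm higher on the block than planned; soles ≈ reported z − 8 mm. The board still hangs square, about +1.5 mm in x. Cradle centre is (517,398) with yaw 7.0°, inner size 140x105 as it should be. Moving above it.

apply_moves:
  motion: [-1, -1, 50, 0, 0, 0, -1, -1, -2, 100, 0, 0, 0, -2, -1, -3, 150, 0, 0, 0, -3, -1, -3.5, 198.5, 0, 0, 0, -3.4, -1, -3.5, 198.5, -50, 0, 0, -3.4, -1, -3.5, 198.5, -94, 0, 0, -3.4, -1, -3.5, 198.5, -104, 0, 0, -3.4, -1, -3.5, 198.5, -104, 0, 0, -3.4, -1, -3.5, 198.5, -104, 0, 0, -3.4]

```text
time_s: 24.55
tool_pos: [0.5165, 0.3989, 0.0676]
eef_rot: [-3.139, -0.003, 0.12]
contact_force: [0.5, -0.2, -1.3]
width: 0.0262
```

```bash
python3 - <<'E'
from h import *
from rig import arm,eyes
s=arm.get_state(); r=eyes.read_camera("wrist"); sc=eyes.read_camera("scene"); tp=eyes.read_camera("top"); pickle.dump((r,s,sc,tp),open("pics/w8.pkl","wb"))
print(s["tool_pos"],s["eef_rot"],s["time_s"],s["width"],s["contact_force"],s["joint_positions"])
cv2.imwrite("pics/w8.png",cv2.resize(r["color"][70:340,180:460,::-1],None,fx=2.2,fy=2.2)); cv2.imwrite("pics/s8.png",cv2.resize(sc["color"][130:260,340:480,::-1],None,fx=4.5,fy=4.5,interpolation=cv2.INTER_CUBIC))
E
```

```text
[0.51652201 0.39892567 0.06755936] [-3.13942484 -0.00339867  0.12039251] 24.55 0.026199544224429664 [ 0.52833114 -0.16135823 -1.32373867] [-0.37408534  0.59674093 -0.49989098  1.68255573  0.33925369  0.94532948
 -2.45143357]
```

View pics/w8.png

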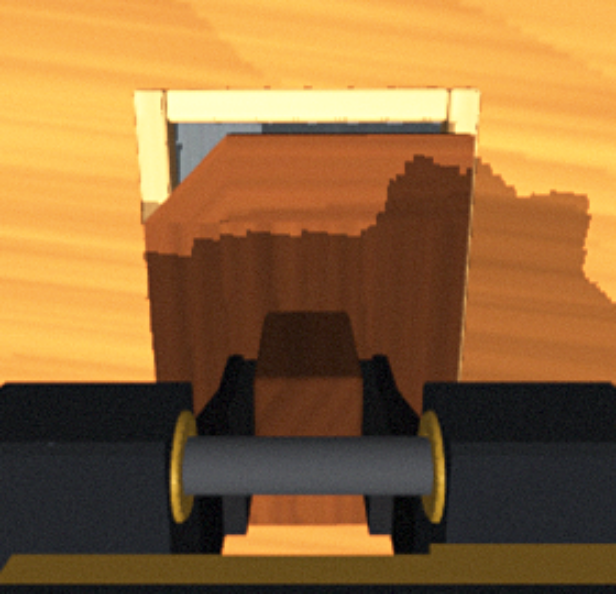

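View pics/s8.png

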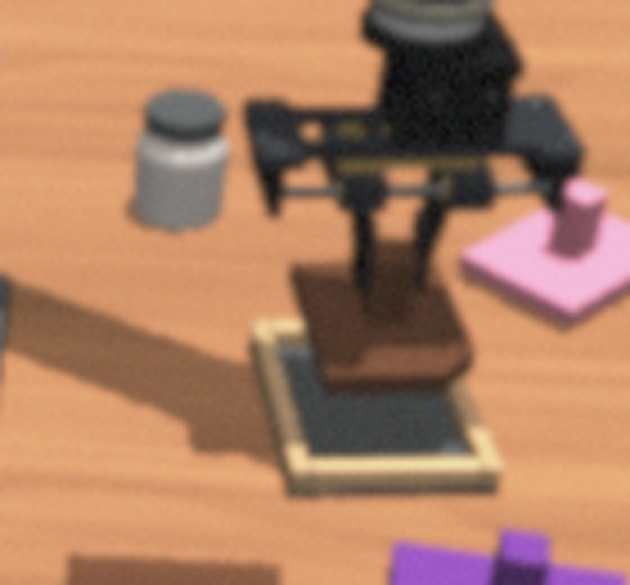

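```bash
python3 - <<'E'
from h import *
r,s,sc,tp=pickle.load(open("pics/w8.pkl","rb"))
cv2.imwrite("pics/w8c.png",cv2.resize(r["color"][105:185,235:405,::-1],None,fx=4.5,fy=4.5,interpolation=cv2.INTER_CUBIC))
q=lambda u,v:(180+u/2.2,70+v/2.2)
a=ray(r,[q(168,122),q(447,122),q(135,90),q(480,90)],.022,s)*1000; print("rail inner far corners, outer far corners",a.round(1).tolist())
yaw=np.radians(7.0); ex=np.array([np.cos(yaw),np.sin(yaw)]);ey=np.array([-ex[1],ex[0]])
print("centre from inner",((a[0]+a[1])/2-70*ex).round(1),"from outer",((a[2]+a[3])/2-82*ex).round(1))
for h in (.011,.0131,.015):
    z=s["tool_pos"][2]+h
    b=ray(r,[q(472,135),q(146,224)],z,s)*1000
    e=np.radians(7.0); c1=b[0]-65*ex+48*ey; c2=b[1]-40*ex-48*ey
    print(h,"board centre",c1.round(1),c2.round(1))
print("tool yaw",np.degrees(s["eef_rot"]))
E
```

```text
rail inner far corners, outer far corners [[579.0, 458.7], [591.5, 354.5], [589.0, 471.6], [604.3, 344.5]]
centre from inner [515.8 398.1] from outer [515.2 398. ]
0.011 board centre [518.5 398.5] [517.4 399.3]
0.0131 board centre [518.6 399.1] [517.9 398.8]
0.015 board centre [518.6 399.6] [518.3 398.4]
tool yaw [-179.87579345   -0.19472958    6.89798256]
```

View pics/w8c.png

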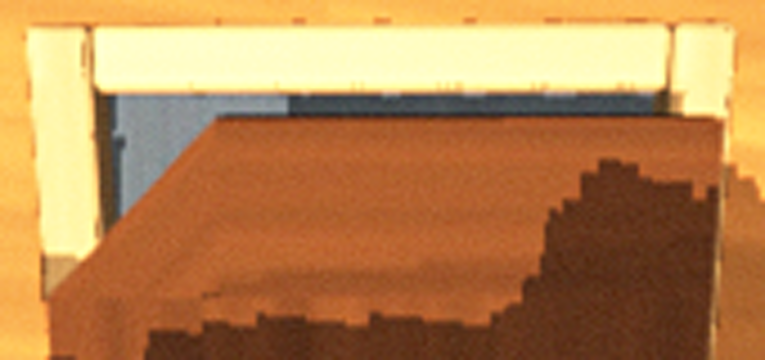

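The board centre reads about (518,399) against the cradle at (516,398), and edges are parallel. I shift slightly and lower.

apply_moves:
  motion: [-1, -1, -0.5, -8, 0, 0, 0, -1, -1, -0.5, -18, 0, 0, 0, -1, -1, -0.5, -28, 0, 0, 0, -1, -1, -0.5, -38, 0, 0, 0, -1, -1, -0.5, -42, 0, 0, 0]

```text
time_s: 25.32
tool_pos: [0.5136, 0.397, 0.022]
eef_rot: [3.141, 0.001, 0.121]
contact_force: [0.1, 0.5, -2.6]
width: 0.0258
```

apply_moves:
  motion: [-1, 0, 0, -2, 0, 0, 0, -1, 0, 0, -4, 0, 0, 0]

```text
time_s: 25.58
tool_pos: [0.5143, 0.3978, 0.0195]
eef_rot: [-3.141, -0.001, 0.121]
contact_force: [-0.7, -0.1, -1.9]
width: 0.0255
```

apply_moves:
  motion: [-1, 0, 0, -1, 0, 0, 0, -1, 0, 0, -2, 0, 0, 0]

```text
time_s: 25.82
tool_pos: [0.5142, 0.3977, 0.0175]
eef_rot: [-3.141, -0.0, 0.121]
contact_force: [0.4, -0.6, -2.3]
width: 0.0259
```

apply_moves:
  motion: [-1, 0, 0, -1, 0, 0, 0, -1, 0, 0, -1, 0, 0, 0]

```text
time_s: 26.08
tool_pos: [0.514, 0.3974, 0.0162]
eef_rot: [3.141, 0.0, 0.121]
contact_force: [-0.8, 0.6, -4.2]
width: 0.0259
```

apply_moves:
  motion: [-1, 0, 0, -1, 0, 0, 0, -1, 0, 0, -1, 0, 0, 0]

```text
time_s: 26.32
tool_pos: [0.514, 0.3974, 0.0152]
eef_rot: [3.141, 0.0, 0.121]
contact_force: [-0.4, -0.4, -2.5]
width: 0.0261
```

apply_moves:
  motion: [-1, 0, 0, -1, 0, 0, 0, -1, 0, 0, -1, 0, 0, 0]

```text
time_s: 26.58
tool_pos: [0.514, 0.3974, 0.0142]
eef_rot: [3.141, 0.0, 0.121]
contact_force: [-0.2, -0.4, -2.1]
width: 0.0255
```

apply_moves:
  motion: [-1, 0, 0, -1, 0, 0, 0, -1, 0, 0, -1, 0, 0, 0]

```text
time_s: 26.82
tool_pos: [0.5142, 0.3976, 0.0135]
eef_rot: [-3.142, -0.0, 0.121]
contact_force: [0.3, -0.8, -0.8]
width: 0.0258
```

apply_moves:
  motion: [-1, 0, 0, -1, 0, 0, 0, -1, 0, 0, -1, 0, 0, 0]

```text
time_s: 27.08
tool_pos: [0.5144, 0.3977, 0.0133]
eef_rot: [3.142, -0.001, 0.121]
contact_force: [-1.5, -0.7, 4.9]
width: 0.0254
```

Contact at z = 13.5 mm (5 N), which is floor depth; a rail would have stopped it about 14 mm higher. Releasing and backing off upwards.

apply_moves:
  motion: [1, 0, 0, 0.5, 0, 0, 0, 1, 0, 0, 0.5, 0, 0, 0, 1, 0, 0, 0.5, 0, 0, 0, 1, 0, 0, 0.5, 0, 0, 0, 1, 0, 0, 30, 0, 0, 0, 1, 0, 0, 80, 0, 0, 0, 1, 0, 0, 130, 0, 0, 0, 1, 0, -50, 150, 0, 0, 0, 1, 0, -80, 150, 0, 0, 0, 1, 0, -80, 150, 0, 0, 0]

```text
time_s: 28.32
tool_pos: [0.5151, 0.3143, 0.1625]
eef_rot: [3.14, -0.001, 0.117]
contact_force: [0.4, 0.9, 0.4]
width: 0.0866
```

```bash
python3 - <<'E'
from h import *
from rig import arm,eyes
s=arm.get_state(); r=eyes.read_camera("wrist"); sc=eyes.read_camera("scene"); tp=eyes.read_camera("top"); pickle.dump((r,s,sc,tp),open("pics/w9.pkl","wb"))
print(s["tool_pos"],s["eef_rot"],s["time_s"],s["width"],s["contact_force"],s["joint_positions"])
cv2.imwrite("pics/w9.png",r["color"][:,:,::-1]); cv2.imwrite("pics/s9.png",cv2.resize(sc["color"][170:250,375:475,::-1],None,fx=6,fy=6,interpolation=cv2.INTER_CUBIC))
E
```

```text
[0.51510609 0.31432044 0.16251516] [ 3.13962118e+00 -8.03825354e-04  1.16644604e-01] 28.325 0.08663045886128548 [0.3889639  0.88455365 0.40577726] [-0.21470628  0.42646712 -0.54094539  1.71252187  0.24750134  1.07124381
 -2.28988223]
```

View pics/w9.png

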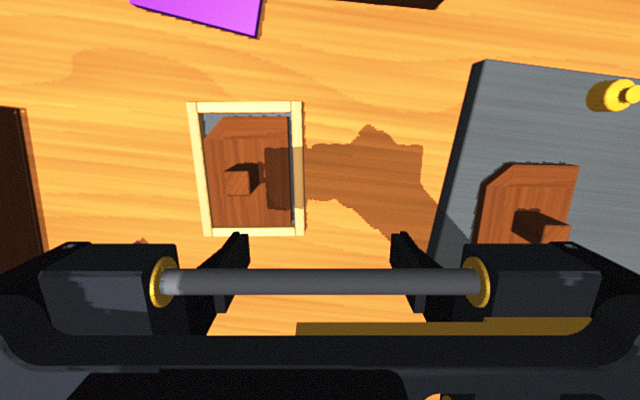

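View pics/s9.png

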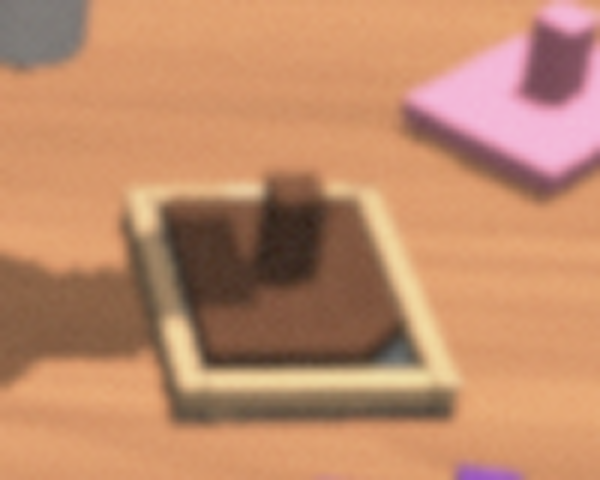

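The sound board sits inside the frame with gaps all round (wrist view 205–290 within 188–303). Now the twisted board on the left: block (504,75), yaw 5.6°.

apply_moves:
  motion: [1, -3, -55, 0, 0, 0, -1, 1, -6, -110, 0, 0, 0, -1.3, 1, -9, -165, 0, 0, 0, -1.3, 1, -10, -215, 0, 0, 0, -1.3, 1, -10.5, -243, 0, 0, 0, -1.3, 1, -10.5, -243, 0, 0, 0, -1.3, 1, -10.5, -243, -50, 0, 0, -1.3, 1, -10.5, -243, -100, 0, 0, -1.3, 1, -10.5, -243, -135, 0, 0, -1.3, 1, -10.5, -243, -143, 0, 0, -1.3, 1, -10.5, -243, -143, 0, 0, -1.3]

```text
time_s: 29.85
tool_pos: [0.504, 0.0764, 0.0196]
eef_rot: [-3.141, -0.0, 0.101]
contact_force: [-0.3, -0.2, -0.7]
width: 0.0873
```

```bash
python3 - <<'E'
from h import *
from rig import arm,eyes
s=arm.get_state(); r=eyes.read_camera("wrist"); tp=eyes.read_camera("top"); pickle.dump((r,s,tp),open("pics/w10.pkl","wb"))
print(s["tool_pos"],s["eef_rot"],s["contact_force"])
cv2.imwrite("pics/w10.png",r["color"][60:360,80:560,::-1]); cv2.imwrite("pics/t10.png",cv2.resize(tp["color"][170:270,170:260,::-1],None,fx=5,fy=5,interpolation=cv2.INTER_CUBIC))
r,s,sc,tp=pickle.load(open("pics/w9.pkl","rb"))
hsv=cv2.cvtColor(r["color"],cv2.COLOR_RGB2HSV); roi=np.zeros(hsv.shape[:2],bool); roi[112:226,200:296]=1
print(*rect(r,roi&(hsv[...,1]>130)&(hsv[...,0]<14),.029,s),sep="\n")
E
```

```text
[0.50400952 0.07639571 0.01957919] [-3.14058872e+00 -4.54017480e-04  1.00784987e-01] [-0.30645305 -0.20875804 -0.68858712]
(array([250., 173.]), 516.9, 399.0, 129.8, 98.6, 6.9)
```

View pics/w10.png

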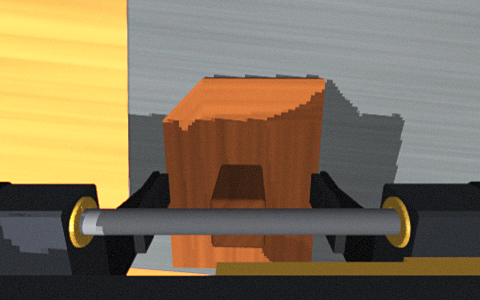

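View pics/t10.png

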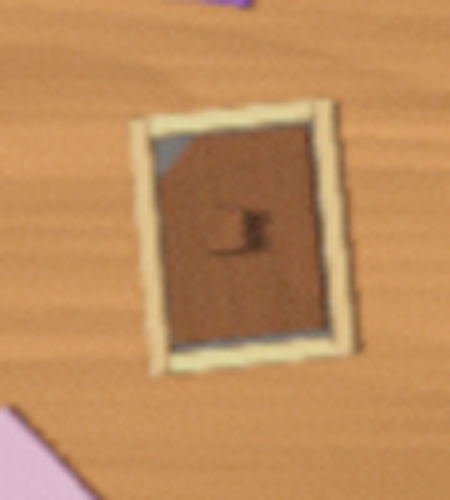

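The cradle board measures 129.8x98.6 mm at (517,399), yaw 6.9°, at the seated height, so it is down and square. The fingers straddle the left block evenly (block 239, fingers 168/312). Closing fully this time before lifting.

apply_moves:
  motion: [-1, 0, 0, 0, 0, 0, 0, -1, 0, 0, 0, 0, 0, 0, -1, 0, 0, 0, 0, 0, 0, -1, 0, 0, 0, 0, 0, 0, -1, 0, 0, 0, 0, 0, 0, -1, 0, 0, 0, 0, 0, 0, -1, 0, 0, 0, 0, 0, 0, -1, 0, 0, 0, 0, 0, 0, -1, 0, 0, 0, 0, 0, 0]
  grip_force: 35

```text
time_s: 31.08
tool_pos: [0.5035, 0.0745, 0.0192]
eef_rot: [3.142, 0.0, 0.099]
contact_force: [-0.2, 0.1, 0.3]
width: 0.0258
```

apply_moves:
  motion: [-1, 0, 0, 10, 0, 0, 0, -1, 0, 0, 50, 0, 0, 0, -1, 0, 0, 100, 0, 0, 0, -1, 0, -30, 130, 0, 0, 0, -1, 0, -80, 130, 0, 0, 0, -1, 0, -135, 130, 0, 0, 0, -1, 0, -190, 130, 0, 0, 0, -1, 0, -240, 130, 0, 0, 0, -1, 0, -255, 130, 0, 0, 0, -1, 0, -255, 130, 0, 0, 0]

```text
time_s: 32.33
tool_pos: [0.5031, -0.1809, 0.1492]
eef_rot: [-3.141, 0.0, 0.097]
contact_force: [-0.2, -0.2, -3.3]
width: 0.0259
```

```bash
python3 - <<'E'
from h import *
from rig import arm,eyes
s=arm.get_state(); r=eyes.read_camera("wrist"); sc=eyes.read_camera("scene"); pickle.dump((r,s,sc),open("pics/w11.pkl","wb"))
print(s["tool_pos"],s["eef_rot"],s["time_s"],s["width"],s["contact_force"],s["joint_positions"])
cv2.imwrite("pics/w11.png",r["color"][:,:,::-1])
E
```

```text
[ 0.50311119 -0.18094373  0.14918611] [-3.14107371e+00  3.85270779e-04  9.65806768e-02] 32.325 0.025895016703434255 [-0.16601136 -0.24181126 -3.25897925] [ 0.57463052  0.30364758 -0.37554587  1.89006914  0.13265702  0.97252538
 -1.33449835]
```

View pics/w11.png

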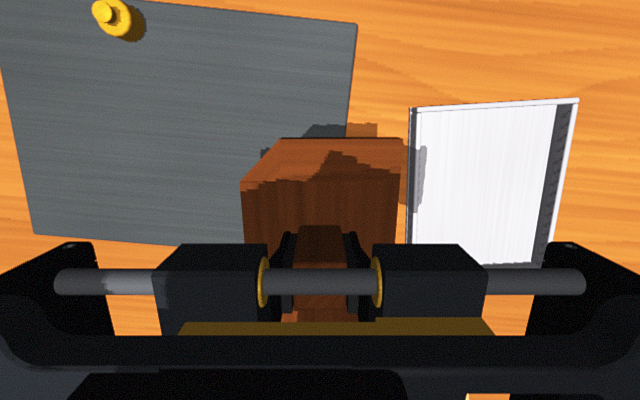

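The tray is clear at right, with far rim corners (409,107) and (579,99). It was measured at (509.6,-374), yaw 8.8°, with 30 mm to spare on each side. Moving over it; the soles should touch at a reported z of about -4.5 mm.

apply_moves:
  motion: [-1, 0, -50, 0, 0, 0, 1, -1, 1, -100, 0, 0, 0, 2, -1, 2, -150, 0, 0, 0, 3, -1, 3, -195, 0, 0, 0, 3, -1, 3, -195, 0, 0, 0, 3, -1, 3, -195, -50, 0, 0, 3, -1, 3, -195, -90, 0, 0, 3, -1, 3, -195, -110, 0, 0, 3, -1, 3, -195, -110, 0, 0, 3]

```text
time_s: 33.55
tool_pos: [0.5066, -0.3734, 0.0383]
eef_rot: [-3.139, 0.001, 0.153]
contact_force: [-0.6, -0.3, -2.0]
width: 0.0259
```

```bash
python3 - <<'E'
from h import *
from rig import arm,eyes
s=arm.get_state(); r=eyes.read_camera("wrist"); sc=eyes.read_camera("scene"); pickle.dump((r,s,sc),open("pics/w12.pkl","wb"))
print(s["tool_pos"],s["eef_rot"],s["time_s"],s["width"],s["contact_force"])
a=cv2.resize(r["color"][60:300,130:510,::-1],None,fx=1.4,fy=1.4);cv2.imwrite("pics/w12.png",a)
cv2.imwrite("pics/s12.png",cv2.resize(sc["color"][110:250,100:260,::-1],None,fx=4,fy=4,interpolation=cv2.INTER_CUBIC))
r1,s1,_=pickle.load(open("pics/w11.pkl","rb")); print((ray(r1,[(409,107),(579,99)],.03,s1)*1000).round())
E
```

```text
[ 0.50658764 -0.37344059  0.0383276 ] [-3.13924445e+00  1.42175587e-03  1.53047523e-01] 33.55 0.025884519650244464 [-0.60834854 -0.32078779 -2.00400359]
[[ 597. -267.]
 [ 622. -443.]]
```

View pics/w12.png

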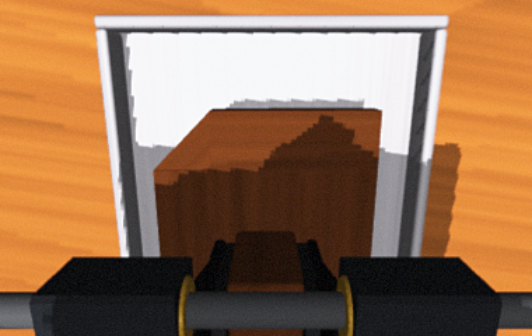

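View pics/s12.png

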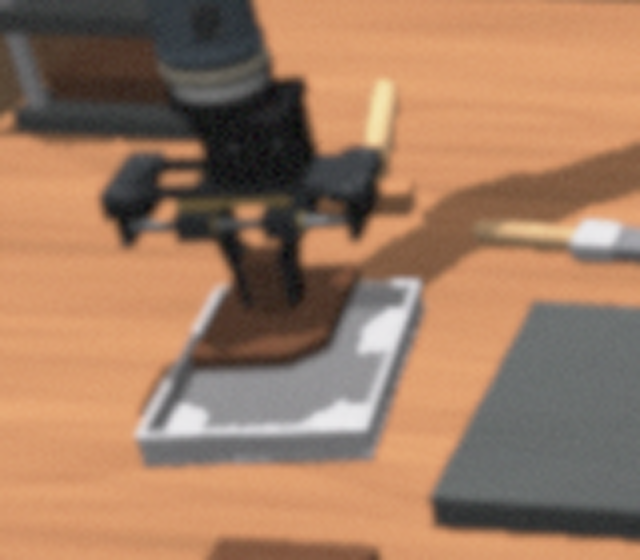

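The board is centred over the tray in the wrist view (155–380 between rims at 110–440). Lowering.

apply_moves:
  motion: [-1, 0, 2, -10, 0, 0, 0, -1, 0, 2, -20, 0, 0, 0, -1, 0, 2, -30, 0, 0, 0, -1, 0, 2, -38, 0, 0, 0, -1, 0, 2, -40, 0, 0, 0]

```text
time_s: 34.28
tool_pos: [0.506, -0.3732, -0.0017]
eef_rot: [-3.141, 0.001, 0.151]
contact_force: [-0.6, 0.1, -2.9]
width: 0.0262
```

apply_moves:
  motion: [-1, 0, 0, -1, 0, 0, 0, -1, 0, 0, -2, 0, 0, 0]

```text
time_s: 34.52
tool_pos: [0.5068, -0.3737, -0.0025]
eef_rot: [3.141, -0.001, 0.151]
contact_force: [-1.7, 0.4, -2.6]
width: 0.0258
```

apply_moves:
  motion: [-1, 0, 0, -1, 0, 0, 0, -1, 0, 0, -1, 0, 0, 0]

```text
time_s: 34.78
tool_pos: [0.5066, -0.3735, -0.0037]
eef_rot: [3.141, -0.0, 0.151]
contact_force: [-0.0, -0.1, -3.3]
width: 0.0259
```

apply_moves:
  motion: [-1, 0, 0, -1, 0, 0, 0, -1, 0, 0, -1, 0, 0, 0]

```text
time_s: 35.02
tool_pos: [0.5067, -0.3736, -0.0046]
eef_rot: [3.141, -0.0, 0.151]
contact_force: [0.4, -0.8, -2.0]
width: 0.0256
```

apply_moves:
  motion: [-1, 0, 0, -1, 0, 0, 0, -1, 0, 0, -1, 0, 0, 0]

```text
time_s: 35.28
tool_pos: [0.5068, -0.3736, -0.0048]
eef_rot: [3.141, -0.0, 0.151]
contact_force: [-1.6, 0.4, 5.1]
width: 0.0254
```

apply_moves:
  motion: [-1, 0, 0, -1, 0, 0, 0, -1, 0, 0, -1, 0, 0, 0]

```text
time_s: 35.52
tool_pos: [0.5068, -0.3737, -0.005]
eef_rot: [3.141, -0.0, 0.151]
contact_force: [-3.0, 0.8, 10.1]
width: 0.0257
```

Contact at -4.6 mm, as predicted. Easing off, releasing and backing away clear of everything.

apply_moves:
  motion: [-1, 0, 0, 1.5, 0, 0, 0, 1, 0, 0, 1.5, 0, 0, 0, 1, 0, 0, 1.5, 0, 0, 0, 1, 0, 0, 1.5, 0, 0, 0, 1, 0, 0, 1.5, 0, 0, 0, 1, 0, 0, 30, 0, 0, 0, 1, 0, 0, 80, 0, 0, 0, 1, 0, 0, 140, 0, 0, 0, 1, 0, 0, 190, 0, 0, 0, 1, 0, 50, 190, 0, 0, 0, 1, 0, 110, 190, 0, 0, 0, 1, 0, 110, 190, 0, 0, 0]

```text
time_s: 37.02
tool_pos: [0.5075, -0.2574, 0.1839]
eef_rot: [-3.14, -0.001, 0.16]
contact_force: [0.7, -0.7, 0.1]
width: 0.0868
```

apply_moves:
  motion: [1, 0, 60, 0, 0, 0, 0, 1, 0, 60, 0, 0, 0, 0, 1, 0, 60, 0, 0, 0, 0]

```text
time_s: 37.4
tool_pos: [0.5065, -0.2047, 0.1833]
eef_rot: [3.141, 0.0, 0.15]
contact_force: [-0.4, -0.5, -0.7]
width: 0.0871
```

```bash
python3 - <<'E'
from h import *
from rig import arm,eyes
s=arm.get_state(); sc=eyes.read_camera("scene"); tp=eyes.read_camera("top"); s=arm.get_state(); r=eyes.read_camera("wrist"); pickle.dump((r,s,sc,tp),open("pics/w13.pkl","wb"))
print(s["tool_pos"],s["time_s"],s["width"],s["contact_force"])
cv2.imwrite("pics/t13.png",tp["color"][:,:,::-1]);cv2.imwrite("pics/s13.png",sc["color"][:,:,::-1]);cv2.imwrite("pics/w13.png",r["color"][:,:,::-1])
E
```

```text
[ 0.50634779 -0.20541927  0.18311554] 37.5 0.08697308828994912 [-0.60506133  0.29863069 -0.29181964]
```

View pics/t13.png

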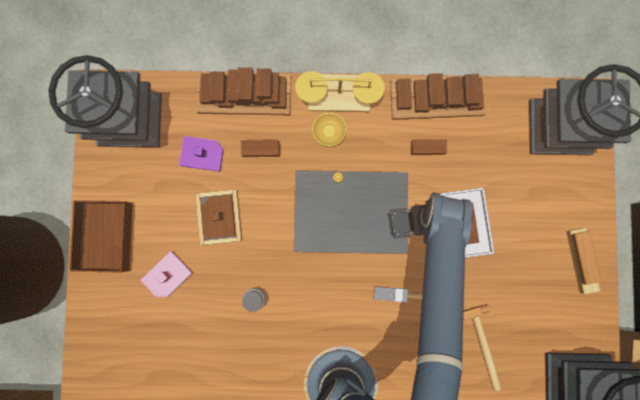

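View pics/s13.png

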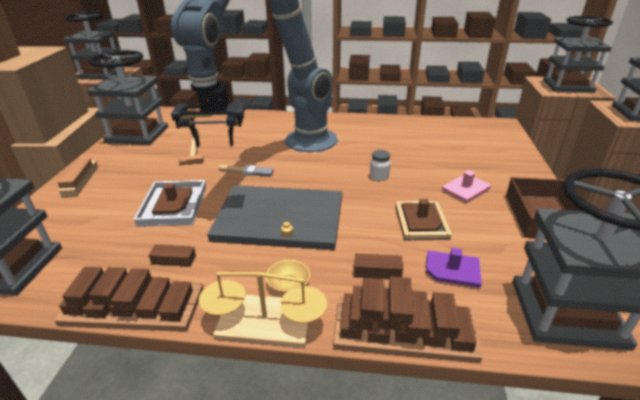

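View pics/w13.png

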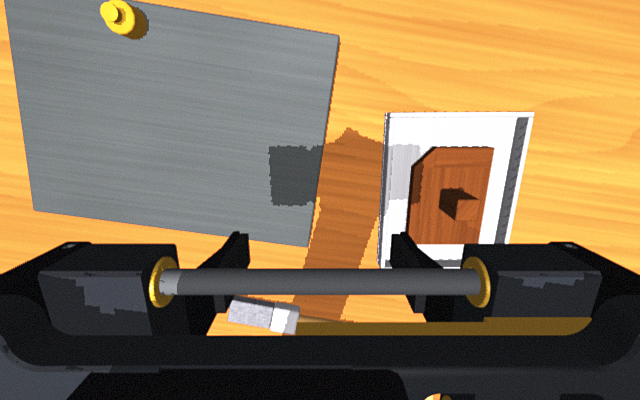

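Everything is in place. Before signing off I want a stronger independent check of the twisted/sound verdict. I'll run a PnP tilt estimate of both boards from the wrist view taken after the presses, where a twisted board must lie about 2.9° off level.

```bash
python3 - <<'E'
from h import *
for n,(x0,x1) in {"w1":(0,0),"w5":(0,0)}.items():
    t=pickle.load(open(f"pics/{n}.pkl","rb")); im=t[0]["color"][:,:,::-1]
    a=cv2.resize(im[118:245,188:290],None,fx=4.5,fy=4.5,interpolation=cv2.INTER_CUBIC); b=cv2.resize(im[118:245,348:443],None,fx=4,fy=4.5,interpolation=cv2.INTER_CUBIC)
    b=cv2.resize(im[118:245,348:422+21],None,fx=3.5,fy=4.5,interpolation=cv2.INTER_CUBIC)
    cv2.imwrite(f"pics/{n}z.png",cv2.hconcat([a,b]))
E
```

```text
(no output)
```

View pics/w5z.png

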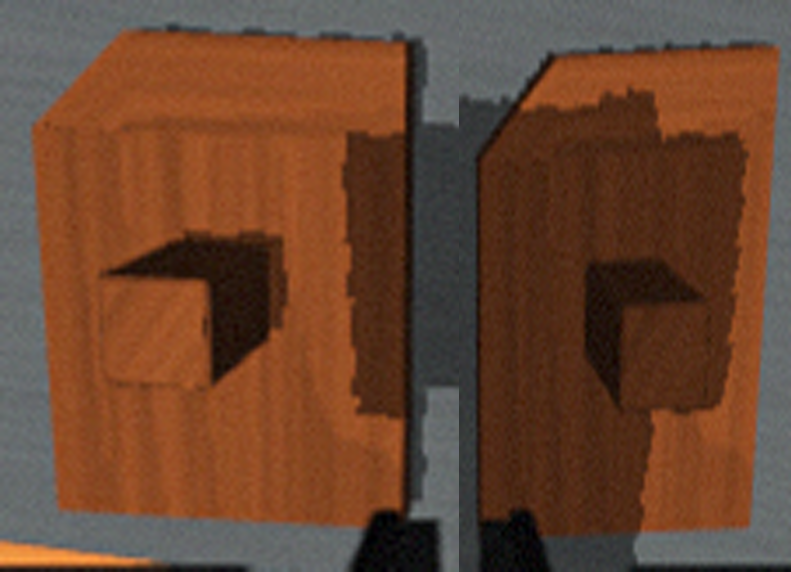

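View pics/w1z.png

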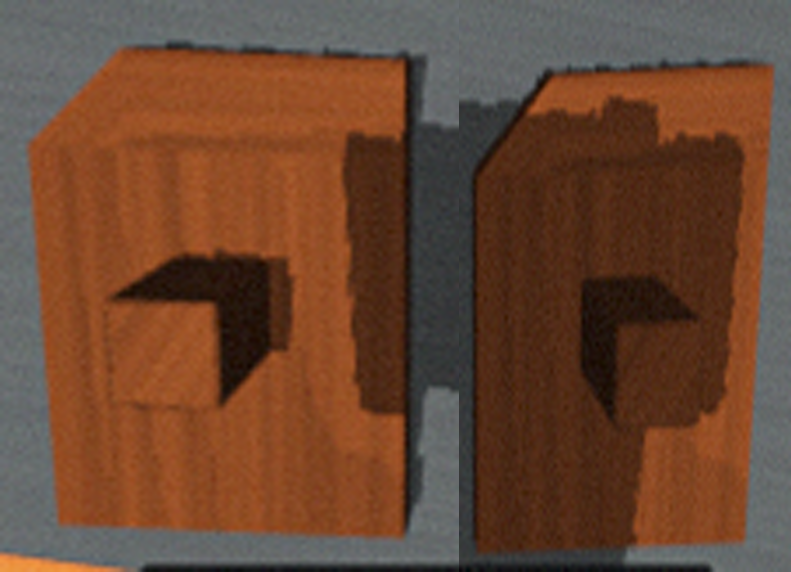

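```bash
python3 - <<'E'
from h import *
obj=np.array([(40,48,21),(65,23,21)][::-1]+[(-65,48,21),(-65,-48,21),(65,-48,21),(13,13,71),(13,-13,71),(-13,-13,71),(-13,13,71)],float)/1000
P={("w5","L"):[(125,30),(33,128),(58,508),(405,526),(405,42),(103,273),(212,278),(212,386),(103,382)],
("w5","R"):[(555,56),(478,160),(478,534),(750,527),(777,46),(622,301),(707,299),(707,411),(622,411)],
("w1","L"):[(125,48),(30,145),(58,524),(405,537),(407,60),(107,299),(218,301),(218,407),(107,403)],
("w1","R"):[(552,73),(474,178),(474,551),(746,543),(773,66),(616,321),(702,318),(702,428),(616,424)]}
for (n,sd),c in P.items():
    t=pickle.load(open(f"pics/{n}.pkl","rb")); r,s=t[:2]; c=np.array(c,float)
    x=188+c[:,0]/4.5 if sd=="L" else 348+(c[:,0]-459)/3.5
    uv=np.c_[x,118+c[:,1]/4.5]
    K=np.array([[r["fx"],0,r["cx"]],[0,r["fy"],r["cy"]],[0,0,1]])
    ok,rv,tv=cv2.solvePnP(obj,uv,K,None); T=cam_pose(r,s)
    Rw=T[:3,:3]@cv2.Rodrigues(rv)[0]; o=T[:3,:3]@tv.ravel()+T[:3,3]
    zs=[(o+Rw@np.array(p))[2]*1000 for p in ((.046,.029,.021),(-.046,-.029,.021),(.046,-.029,.021),(-.046,.029,.021))]
    e=cv2.projectPoints(obj,rv,tv,K,None)[0][:,0]-uv
    print(n,sd,"origin mm",(o*1000).round(1),"press pts z: cut,opp,other,other",np.round(zs,1),"rms px",np.sqrt((e**2).mean()).round(2))
E
```

```text
w5 L origin mm [502.2  74.2  27.3] press pts z: cut,opp,other,other [46.1 50.4 47.7 48.7] rms px 0.42
w5 R origin mm [ 525.1 -110.3   29.3] press pts z: cut,opp,other,other [50.3 50.4 50.  50.7] rms px 0.55
w1 L origin mm [502.7  73.4  28.6] press pts z: cut,opp,other,other [48.9 50.2 49.3 49.8] rms px 0.48
w1 R origin mm [ 524.9 -110.8   30.3] press pts z: cut,opp,other,other [50.7 51.8 50.7 51.8] rms px 0.56
```

PnP confirms the verdict. After the last press the left board lies with its cut corner 4.3 mm below the opposite one, while the right board is level to 0.1 mm. Both boards are on their floors and the bystanders are unmoved in the top view, so I'm handing in.

```bash
python3 - <<'E'
from rig import arm
s=arm.get_state(); print(s["time_s"],s["contact_force"]); print(arm.sign_off())
E
```

```text
37.55 [ 0.09919886  0.02069533 -0.09039603]
the job is handed in; nothing more can be done
None
```

The left board is the twisted one and now stands on the tray floor. The right board is sound and stands in the press cradle. I handed in at 37.6 s with nothing touching the robot.

**Presses:** I pressed left then right, each at the cut corner, the opposite corner and the cut corner again, at 17–27 N.
- **Left:** both corners stopped at 10.3–10.7 mm reported height.
- **Right:** both corners stopped at 12.7 mm, about 2.2 mm higher.
- **Image check:** in the picture taken after all the presses, the left board's cut corner was 4.3 mm below the opposite one. The right board was level to 0.1 mm.

**Placing:** both boards were lowered until the feet touched, then released.
- **Sound board:** it measured square in the cradle (517, 399 mm, yaw 6.9°) at its seated height.
- **Twisted board:** it touched the tray floor where predicted and sits well inside the walls.
- **Bystanders:** the weight, bowl and blocks look unmoved in the last top view, judged by eye.

**What disagreed:**
- **Fingertip offset:** the real fingertips end about 38 mm short of the reported tool point, so I worked from contact and images instead.
- **First grasp:** the fingers finished closing during the lift, so the sound board was held about 19 mm higher on its block than planned. It stayed square.
- **First image of the left board:** before any presses it showed only a small tilt (1.3 mm), so I relied on the stop heights and the later picture.

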